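# Trim and contact-test the signal conditioner modules

## Task

Take the tuning tool from its fork stand, use it to turn the slotted trimmer on every module until its slot is in line with the white index marks, and hang the tool back in the stand. Then, shortest module first, stand each module on the jig's bed with its brass pad towards the plunger, press it fully home against the stop so that the sprung plunger is pushed right in, hold it there steadily for two seconds, and stand it upright on the rubber mat. Leave the steel tin and the timer alone.

Things in the scene. Friction and masses are not known exactly. Their poses are not given: they have to be found in the camera images.
- module_short: signal conditioner module, a grey plastic housing 54 (x) x 58 (y) x 48 mm high, about 0.45 kg, heavy at the foot, loose; origin at the centre of its underside, z up. On its top stands a slotted brass trimmer screw; on its +x face is a round brass contact pad. Grip it across its 58 mm width (its y faces). Two or three of the modules (48, 63 and 78 mm high) are present
- screw_short: brass trimmer screw on top of that module: head 28 mm across, 8 mm high, its origin at the centre of its foot on the module's top (48 mm above the module's underside); a slot 5 mm wide and 7.5 mm deep runs right across it along its own x axis
- trim_short (a joint): turn of that trimmer screw, rad, positive anticlockwise from above, stops at -1.5 and +1.5; at 0 the slot is in line with the two white index marks on the housing, which lie along the module's x axis. Turns with a little friction (0.012 N m) and stays where it is left
- pad_short (a point): centre of that module's brass contact pad, on its +x face, 25 mm above its underside
- module_mid: signal conditioner module, a grey plastic housing 54 (x) x 58 (y) x 63 mm high, about 0.51 kg, heavy at the foot, loose; origin at the centre of its underside, z up. On its top stands a slotted brass trimmer screw; on its +x face is a round brass contact pad. Grip it across its 58 mm width (its y faces). Two or three of the modules (48, 63 and 78 mm high) are present
- screw_mid: brass trimmer screw on top of that module: head 28 mm across, 8 mm high, its origin at the centre of its foot on the module's top (63 mm above the module's underside); a slot 5 mm wide and 7.5 mm deep runs right across it along its own x axis
- trim_mid (a joint): turn of that trimmer screw, rad, positive anticlockwise from above, stops at -1.5 and +1.5; at 0 the slot is in line with the two white index marks on the housing, which lie along the module's x axis. Turns with a little friction (0.012 N m) and stays where it is left
- pad_mid (a point): centre of that module's brass contact pad, on its +x face, 25 mm above its underside
- module_tall: signal conditioner module, a grey plastic housing 54 (x) x 58 (y) x 78 mm high, about 0.57 kg, heavy at the foot, loose; origin at the centre of its underside, z up. On its top stands a slotted brass trimmer screw; on its +x face is a round brass contact pad. Grip it across its 58 mm width (its y faces). Two or three of the modules (48, 63 and 78 mm high) are present
- screw_tall: brass trimmer screw on top of that module: head 28 mm across, 8 mm high, its origin at the centre of its foot on the module's top (78 mm above the module's underside); a slot 5 mm wide and 7.5 mm deep runs right across it along its own x axis
- trim_tall (a joint): turn of that trimmer screw, rad, positive anticlockwise from above, stops at -1.5 and +1.5; at 0 the slot is in line with the two white index marks on the housing, which lie along the module's x axis. Turns with a little friction (0.012 N m) and stays where it is left
- pad_tall (a point): centre of that module's brass contact pad, on its +x face, 25 mm above its underside
- tuner: plastic tuning tool, 70 g, hangs upright, blade down, in its stand: blade 20 mm wide (x) and 2.6 mm thick (y); origin at the tip of the blade, z up along the tool; shaft 12 mm thick; flat round collar 38 mm across, its underside 80 mm above the tip; flat handle 28 (x) x 16 (y) mm from 85 to 141 mm above the tip, gripped across its 16 mm thickness
- stand: fixed fork stand, base 80 x 72 mm; origin at the centre of its underside, x away from the robot. Two level prongs, tops 105 mm up, leave a slot 22 mm wide along its x axis (y = 0), open towards the robot (-x) from x = -38 to +14 mm; the tool hangs with its collar on the prongs, its axis at about x = -5 mm, its tip 25 mm above the worktop
- jig: fixed contact jig: flat bed 86 x 86 mm, 10 mm high, origin at the centre of its underside; a stop wall at its +x end, far from the robot, with its face at x = +31 mm, 86 mm wide, top 53 mm above the worktop, and a sprung brass contact plunger 17 mm thick through its middle
- jig_seat (a point): point on the face of the jig's stop wall, on the plunger's axis, 25 mm above the bed: where the middle of a module's contact pad comes when the module stands on the bed and is pushed home
- plunger (a joint): travel of the sprung plunger, m: 0 out (it stands 12 mm proud of the stop's face), 0.012 when pushed flush with the face; takes about 3 N to start and 7 N fully in, and springs out again
- mat: thin fixed black rubber mat 260 (x) x 100 (y) mm, 4 mm thick, origin at the centre of its underside
- pad_tin: closed steel tin, 66 x 92 x 34 mm, bystander
- lab_timer: white digital timer 39 x 66 x 58 mm, bystander

How it is judged:
By the outcome, as a careful person would: the job done as asked, in the order asked, and still so for the second after the job is handed in, with the robot touching nothing.
Of module_short, module_mid, module_tall only 2 to 3 are there at a start; the rules pass over those that are not, and their reading is None.
At some moment in a run one of module_short, module_mid, module_tall may be knocked a few centimetres aside while the robot is not near it.
It also fails if it takes over 210 s, if anything falls off the work surface, if the arm or the gripper's body presses on something with over 40 N, if the wrist force passes 120 N, or if a joint passes its speed limit or range.

## Robot

A 7-joint arm with a two-finger parallel gripper is mounted at the origin on a cart in front of the work surface, level with it; the furniture and walls round the work are solid. World frame = base frame: x ahead of the robot, y to its left, z up, the work surface at z = 0. Lengths are in m, angles in rad, forces in N, time in s.
With the tool pointing down it reaches from about 0.425 to 0.95 m from the base axis. Payload 16.7 kg.
Tool frame: the origin (TCP) lies midway between the tips of the shut fingers; the grasp point (between the pads) lies 19 mm behind it; z points along the fingers, y is the line along which they close (so a half turn about z gives the same grasp; the last joint's range is limited). The gripper opens to 94 mm and grips with 3 to 60 N. Pads are 16 mm wide; open, the fingers measure 119 mm over their backs; the gripper's body (75 mm by 177 mm) begins 78 mm behind the grasp point.
Start: joints at [1.069, 0.426, 0.074, 1.606, -0.034, 1.111, -0.067], TCP at [0.233, -0.634, 0.205] pointing down, gripper open.
Joint ranges: [-2.85, 2.85], [-0.5, 2.14], [-1.23, 1.37], [0.21, 2.46], [-1.02, 4.16], [0.16, 2.05], [-2.73, 2.73]. Speed limits (rad/s): [1.89, 1.89, 2.39, 2.39, 3.01, 3.01, 3.01].

## Interface

Orientations are given as [roll, pitch, yaw] about the fixed x, y, z axes, in that order (R = Rz(yaw) Ry(pitch) Rx(roll)).
In Python, from bench import manip gives the robot as it stands.
- The arm moves only by the shell command python3 drive.py FILE, which reads ROWS from the file FILE. ROWS is 1 to 12 rows, parted by a bar, with the numbers parted by spaces; each row has 7 numbers: the finger opening in m, then dx, dy, dz in shares of the most that a row can go, 1 being 62.5 mm, then a rotation vector rx, ry, rz in units of 0.05 rad; each row shifts and turns the commanded pose from where the row before left it, along the tool's axes as they then stand; what a row does not reach is not made up. A row lasts 1/8 s, in which the tool goes at most 0.0625 m and 0.188 rad, less where a joint would pass 70% of its speed; a pose out of reach is approached as far as the arm can. The fingers move at their own pace and stop on an object; the grip force is fixed at half the most. Time passes only in rows, so rows that do not move let the fingers close. It prints the time, the measured TCP pose, the force, the opening and the grip force at its end. Input that does not fit is refused with a message, and nothing moves.
- manip.get_state(): the state, without advancing time (a new reading comes with each control period).
- manip.read_camera(name): name is "side" or "top" or "wrist"; returns the picture (384x512x3 uint8, red, green, blue); there is no depth.
- manip.camera_params(name): a dict with "mtx" (3x3 intrinsics, pixels), "extrinsics" (4x4, takes a point from camera to world coordinates); the wrist camera has in their place "hand_eye" (4x4, takes a point from camera to tool coordinates, whose origin is the TCP and whose axes are the flange's). Camera axes: x right, y up, looking along -z (the intrinsics and any distortion apply to the point x, -y, -z); pixel columns grow to the right and rows downward; lengths in m; the calibration is good to about 2 mm. A picture is of the moment at which its call begins: read the wrist's pose just before it. camera_params takes no time and is no camera call.
- manip.sign_off(): hands the job in; it is judged then, once.
The state is a dict: "clock": time; "q": joint angles; "qvel": joint speeds; "tau": joint torques, N m; "ee_pos": TCP position; "tcp_rot": TCP orientation; "wrist_force": force on the tool from outside, world axes, zero at the start; "moment": the same for the moment, N m; "opening": finger opening in m; "grip_force": force on a finger pad.
Only numpy, scipy, OpenCV 4.12 (cv2) and the standard library are available. Lean on these libraries where they do the work, as an engineer would, in place of code of your own. Each camera call takes 0.05 s, during which the arm holds its last target. There are 200 camera calls.

## Working session

There is one attempt and no reset: what is moved stays moved. The work goes in short steps, Python scripts to look and compute and a shell command to move; the robot and the scene stay as the last step left them, time stands still between calls to the robot, and variables do not carry over. Pictures are saved under pics/ and viewed, at most 15 in all, crops included, and the job is handed in when it is done.

```bash
ls; mkdir -p pics; cat > h.py <<'E'
import numpy as np,cv2
from bench import manip
from scipy.spatial.transform import Rotation as R
def snap(n,f,crop=None,s=1):
    st=manip.get_state(); im=manip.read_camera(n); np.save('pics/'+f+'.npy',im)
    np.save('pics/'+f+'_pose.npy',np.r_[st['ee_pos'],np.ravel(st['tcp_rot'])])
    save(im,f,crop,s)
def save(im,f,crop=None,s=1):
    if crop: im=im[crop[1]:crop[3],crop[0]:crop[2]]
    cv2.imwrite('pics/'+f+'.png',cv2.resize(im[:,:,::-1],None,fx=s,fy=s,interpolation=cv2.INTER_CUBIC))
def ext(n,pose=None):
    p=manip.camera_params(n)
    if 'extrinsics' in p: return np.array(p['mtx']),np.array(p['extrinsics']),p
    T=np.eye(4);T[:3,3]=pose[:3];T[:3,:3]=R.from_euler('xyz',pose[3:6]).as_matrix()
    return np.array(p['mtx']),T@np.array(p['hand_eye']),p
def ray(n,uv,z,pose=None):
    K,E,p=ext(n,pose); d=p.get('dist',p.get('distortion'))
    q=cv2.undistortPoints(np.array(uv,float).reshape(-1,1,2),K,None if d is None else np.array(d,float)).reshape(-1,2)
    D=np.c_[q[:,0],-q[:,1],-np.ones(len(q))]@E[:3,:3].T; o=E[:3,3]
    return o+D*((np.broadcast_to(z,len(q))-o[2])/D[:,2])[:,None]
def proj(n,P,pose=None):
    K,E,p=ext(n,pose); c=(np.atleast_2d(P)-E[:3,3])@E[:3,:3]; c=c*[1,-1,-1]
    d=p.get('dist',p.get('distortion'))
    return cv2.projectPoints(c,np.zeros(3),np.zeros(3),K,None if d is None else np.array(d,float))[0].reshape(-1,2)
E
python3 - <<'E'
from h import *
snap('top','top1',None,1.5); snap('side','side1',None,1.5)
print(manip.get_state())
for n in('top','side','wrist'):print(n,manip.camera_params(n))
E
```

```text
bench.py
drive.py
pics
{'clock': 0.1, 'q': array([ 1.0694949 ,  0.42668254,  0.07386707,  1.6065373 , -0.0341248 ,
        1.11079979, -0.06707718]), 'qvel': array([ 9.62612456e-04, -2.66598546e-03, -1.28833714e-03, -1.86438299e-03,
       -6.35526246e-06, -4.76508304e-04,  1.97210877e-03]), 'tau': array([ 7.28340194e-03, -9.37480474e+01,  3.67647886e+00, -4.55042911e+01,
       -4.86598921e-02,  1.70291984e-02,  1.26239415e-04]), 'ee_pos': array([ 0.23243402, -0.63329624,  0.20483985]), 'tcp_rot': array([-3.14042730e+00,  6.65419612e-05,  3.51768996e-01]), 'wrist_force': array([-0.1271561 , -0.41188997, -0.05851474]), 'moment': array([0.06223067, 0.00355629, 0.01793356]), 'grip_force': 0.0, 'opening': 0.09370416634340656}
top {'mtx': array([[382.595751  ,   0.        , 262.62434549],
       [  0.        , 382.595751  , 193.2143325 ],
       [  0.        ,   0.        ,   1.        ]]), 'extrinsics': array([[-0.00234877,  0.99830463, -0.0581579 ,  0.44673035],
       [-0.99998845, -0.00210093,  0.00432231, -0.14608744],
[... 371 characters left out ...]
[-0.12401484, -0.63744431,  0.76045057,  0.60633154],
       [-0.01658337,  0.76759105,  0.64072535,  0.74009775],
       [ 0.        ,  0.        ,  0.        ,  1.        ]])}
wrist {'mtx': array([[326.68343103,   0.        , 250.86254113],
       [  0.        , 326.68343103, 189.59284595],
       [  0.        ,   0.        ,   1.        ]]), 'hand_eye': array([[-2.75623659e-04,  9.65585954e-01,  2.60084003e-01,
         7.46529977e-02],
       [ 9.99999740e-01,  9.26809755e-05,  7.15661621e-04,
         1.44579962e-03],
       [ 6.66927970e-04,  2.60084133e-01, -9.65585729e-01,
        -1.78723747e-01],
       [ 0.00000000e+00,  0.00000000e+00,  0.00000000e+00,
         1.00000000e+00]])}
```
View pics/top1.png

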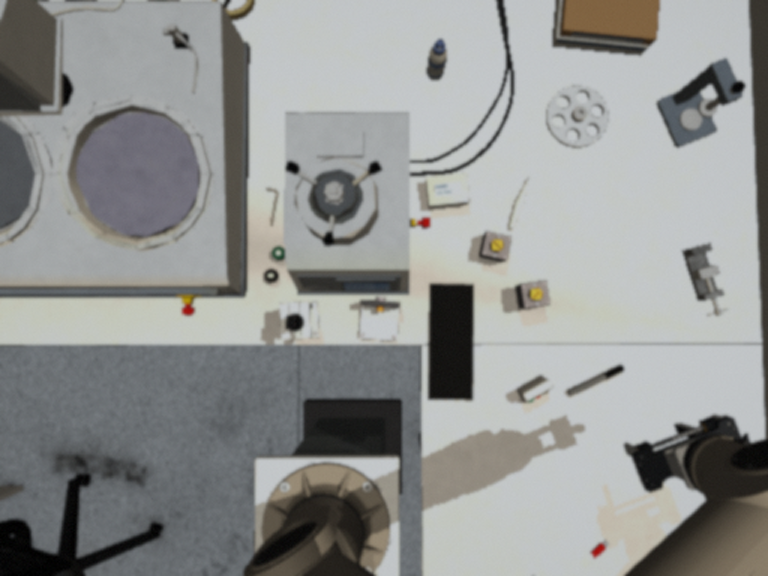

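View pics/side1.png

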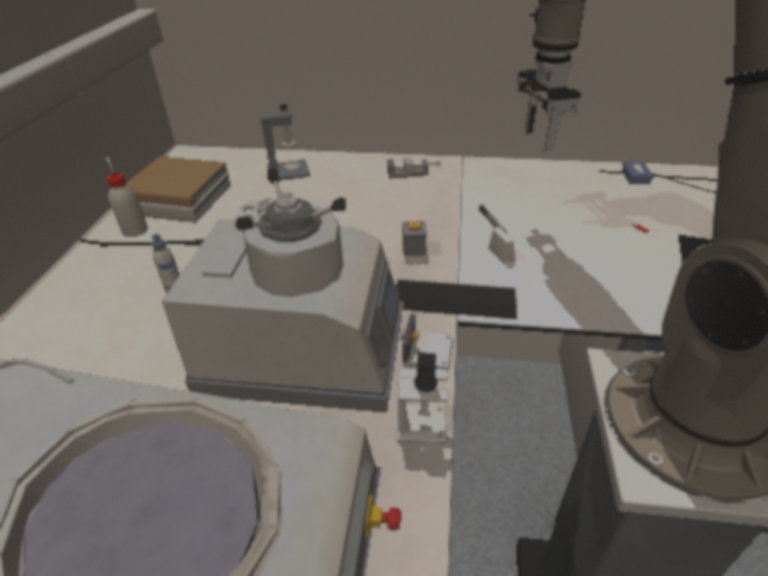

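The top view shows two modules at about (495,246) and (533,294), and the stand at (300,320). The jig is at (380,318), the mat at (451,341), the tin at (446,192) and the timer at (535,388). A large machine stands just behind the jig. I'll enlarge to measure.

```bash
python3 - <<'E'
from h import *
im=np.load('pics/top1.npy')
a=im[185:235,175:275]; b=im[140:220,310:375]
A=cv2.resize(a,(800,400),interpolation=cv2.INTER_CUBIC); 
B=cv2.resize(b,(455,560),interpolation=cv2.INTER_CUBIC)
cv2.imwrite('pics/c1.png',A[:,:,::-1]);cv2.imwrite('pics/c2.png',B[:,:,::-1])
f=lambda u,v,z:print((u,v),z,ray('top',[[u/1.5,v/1.5]],z)[0].round(3))
for z in(.056,.071,.086): f(497,245,z);f(536,294,z)
f(295,322,.166); f(380,318,.01); f(451,341,.004)
for u,v in((430,284),(473,284),(430,399),(473,399)): f(u,v,.004)
f(285,293,0);f(409,293,0);f(285,268,.2);f(409,268,.2);f(535,388,.058);f(446,190,.034)
E
```

```text
(497, 245) 0.056 [ 0.616 -0.376  0.056]
(536, 294) 0.056 [ 0.509 -0.459  0.056]
(497, 245) 0.071 [ 0.614 -0.373  0.071]
(536, 294) 0.071 [ 0.508 -0.455  0.071]
(497, 245) 0.086 [ 0.612 -0.37   0.086]
(536, 294) 0.086 [ 0.508 -0.451  0.086]
(295, 322) 0.166 [0.45  0.043 0.166]
(380, 318) 0.01 [ 0.459 -0.12   0.01 ]
(451, 341) 0.004 [ 0.407 -0.279  0.004]
(430, 284) 0.004 [ 0.535 -0.233  0.004]
(473, 284) 0.004 [ 0.535 -0.33   0.004]
(430, 399) 0.004 [ 0.278 -0.232  0.004]
(473, 399) 0.004 [ 0.278 -0.327  0.004]
(285, 293) 0 [0.516 0.094 0.   ]
(409, 293) 0 [ 0.515 -0.186  0.   ]
(285, 268) 0.2 [0.553 0.058 0.2  ]
(409, 268) 0.2 [ 0.552 -0.18   0.2  ]
(535, 388) 0.058 [ 0.308 -0.453  0.058]
(446, 190) 0.034 [ 0.742 -0.268  0.034]
```

View pics/c1.png

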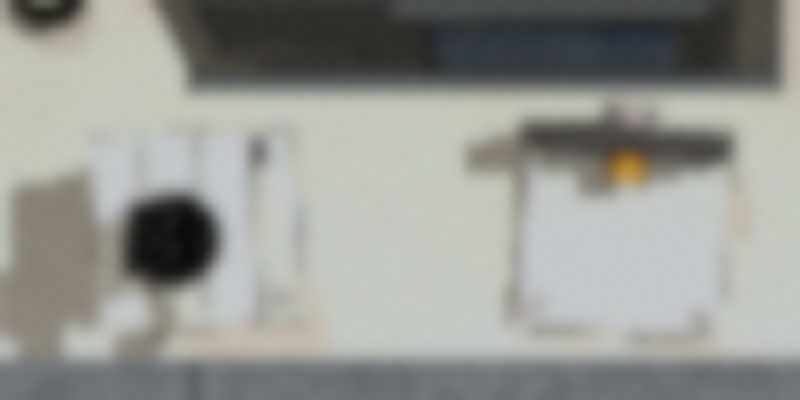

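View pics/c2.png

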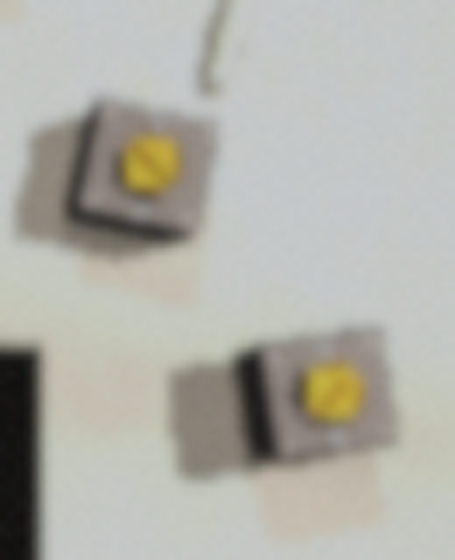

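The rows are not in the units I measure in: shifts go in shares of 62.5 mm and turns go in units of 0.05 rad. I convert before sending: 0.05 m is 0.8, -0.014 m is -0.224.

```bash
cat >> h.py <<'E'
def go(x,y,z,yaw=None):
    "tool-axes shift (before turning) and turn about tool z to a world target, tool pointing down"
    s=manip.get_state(); M=R.from_euler('xyz',s['tcp_rot']).as_matrix(); d=np.array([x,y,z])-s['ee_pos']
    dy=0 if yaw is None else (yaw-s['tcp_rot'][2]+np.pi)%(2*np.pi)-np.pi
    c,n=np.cos(-dy),np.sin(-dy); t=M.T@d; t2=np.array([[c,n,0],[-n,c,0],[0,0,1]])@t
    print('t',round(s['clock'],1),'shift',t.round(4),'turn rz',round(-dy,3),'shift if turned first',t2.round(4),'q7',s['q'][6].round(2))
E
echo '0.094 0.8 -0.224 -0.208 0 0 0 | 0.094 0.8 -0.224 -0.208 0 0 0 | 0.094 0.8 -0.224 -0.208 0 0 0 | 0.094 0.8 -0.224 -0.208 0 0 0 | 0.094 0.8 -0.224 -0.208 0 0 0 | 0.094 0.8 -0.224 -0.208 0 0 0 | 0.094 0.8 -0.224 -0.208 0 0 0 | 0.094 0 0 0 0 0 0 | 0.094 0 0 0 0 0 0' > rows.txt && python3 drive.py rows.txt
python3 - <<'E'
from h import *
snap('wrist','w1',None,1.5); print(manip.get_state()['ee_pos'],manip.get_state()['tcp_rot'])
E
```

```text
clock: 1.23
ee_pos: [0.5268, -0.4213, 0.2959]
tcp_rot: [-3.141, 0.001, 0.352]
wrist_force: [-1.1, -0.9, -1.2]
opening: 0.094
grip_force: 0.0
[ 0.52621893 -0.42188606  0.2959383 ] [-3.14111712e+00  1.02118750e-03  3.50442814e-01]
```

View pics/w1.png

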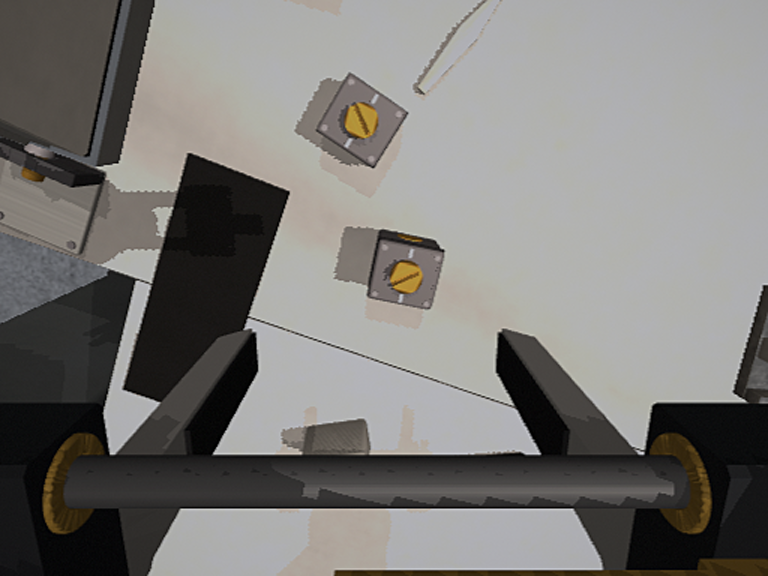

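The wrist view shows module A (centre 361,120) and module B (405,278). B's brass pad is visible on its far (+x) face. I'll enlarge both.

```bash
python3 - <<'E'
from h import *
im=np.load('pics/w1.npy')
a=cv2.resize(im[40:120,200:280],(400,400),interpolation=cv2.INTER_CUBIC);b=cv2.resize(im[145:225,230:310],(400,400),interpolation=cv2.INTER_CUBIC)
cv2.imwrite('pics/c3.png',np.hstack([a,b])[:,:,::-1])
E
```

```text
(no output)
```

View pics/c3.png

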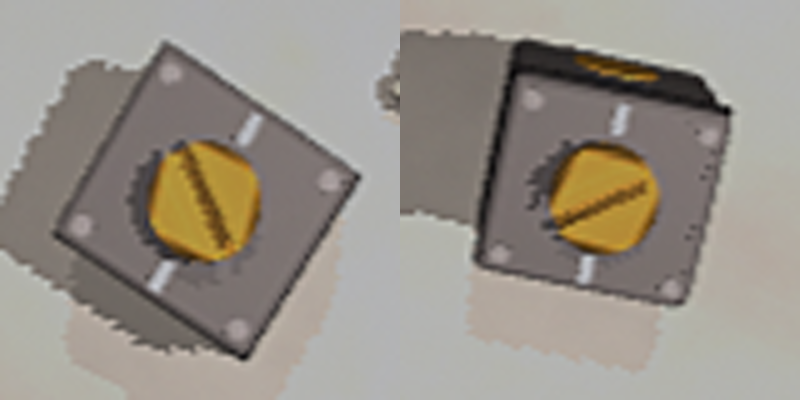

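```bash
cat >> h.py <<'E'
def an(img,off,s,C,slot,marks=None,cam='wrist',tops=(.048,.063,.078)):
    pose=np.load(f'pics/{img}_pose.npy'); f=lambda P:(np.array(P,float)+.5)/s-.5+off
    for z in tops:
        P=ray(cam,f(C),z,pose); e=np.linalg.norm(np.roll(P,-1,0)-P,axis=1)
        a=P[0]-P[3]+P[1]-P[2]; S=ray(cam,f(slot),z+.008,pose); d=S[1]-S[0]
        ya=np.arctan2(a[1],a[0]); t=(np.arctan2(d[1],d[0])-ya+np.pi/2)%np.pi-np.pi/2
        print(z,'edges y,x',e.round(4),'c',P.mean(0).round(4),'yaw',ya.round(3),'screw c',S.mean(0).round(4),'trim',t.round(3))
E
python3 - <<'E'
from h import *
an('w1',[200,40],5,[(167,42),(360,178),(247,357),(55,234)],[(183,150),(227,245)])
an('w1',[230,145],5,[(115,73),(330,115),(288,305),(78,265)],[(155,225),(248,182)])
pose=np.load('pics/w1_pose.npy');print(pose)
E
```

```text
0.048 edges y,x [0.0566 0.0513 0.0564 0.0528] c [ 0.6165 -0.3766  0.048 ] yaw -0.223 screw c [ 0.6175 -0.3759  0.056 ] trim 1.022
0.063 edges y,x [0.0546 0.0495 0.0544 0.0509] c [ 0.6159 -0.3773  0.063 ] yaw -0.223 screw c [ 0.6168 -0.3767  0.071 ] trim 1.022
0.078 edges y,x [0.0526 0.0477 0.0524 0.0491] c [ 0.6152 -0.378   0.078 ] yaw -0.223 screw c [ 0.616  -0.3774  0.086 ] trim 1.022
0.048 edges y,x [0.0582 0.0539 0.0586 0.0538] c [ 0.5069 -0.4573  0.048 ] yaw 0.168 screw c [ 0.5053 -0.4571  0.056 ] trim -0.939
0.063 edges y,x [0.0562 0.052  0.0566 0.0519] c [ 0.5101 -0.4552  0.063 ] yaw 0.168 screw c [ 0.5086 -0.4549  0.071 ] trim -0.939
0.078 edges y,x [0.0541 0.0501 0.0545 0.05  ] c [ 0.5133 -0.4531  0.078 ] yaw 0.168 screw c [ 0.5119 -0.4528  0.086 ] trim -0.939
[ 5.26779893e-01 -4.21330353e-01  2.95912187e-01 -3.14108117e+00
  9.17157773e-04  3.51644750e-01]
```

```bash
python3 - <<'E'
from h import *
def tri(t,s):
    L=[]
    for n,p in(('top',t),('side',s)):
        a=ray(n,[[p[0]/1.5,p[1]/1.5]],0)[0]; o=ext(n)[1][:3,3]; L.append((o,(a-o)/np.linalg.norm(a-o)))
    A=sum(np.eye(3)-np.outer(d,d) for o,d in L); b=sum((np.eye(3)-np.outer(d,d))@o for o,d in L); return np.linalg.solve(A,b).round(3)
print('corner -y',tri((409,268),(372,240)),'lid',tri((335,190),(288,212)),'tool',tri((295,321),(427,356)),'jig wall mid-top',tri((380,305),(410,328)))
go(.45,.043,.33,0); go(.45,.043,.33,np.pi); print(manip.get_state()['q'].round(2))
E
```

```text
corner -y [ 0.558 -0.179  0.204] lid [ 0.669 -0.051  0.333] tool [0.45  0.046 0.153] jig wall mid-top [ 0.487 -0.121  0.05 ]
t 1.3 shift [ 0.088  -0.4628 -0.0339] turn rz 0.35 shift if turned first [-0.0763 -0.4649 -0.0339] q7 -0.65
t 1.3 shift [ 0.088  -0.4628 -0.0339] turn rz -2.791 shift if turned first [ 0.0763  0.4649 -0.0339] q7 -0.65
[ 0.61  0.37 -0.04  1.49  0.02  1.28 -0.65]
```

To row units: -0.058 m is -0.928, -0.017 m is -0.272, 0.175 rad is 3.5.

```bash
echo '0.094 0 0 -0.272 0 0 3.5 | 0.094 0 0 -0.272 0 0 3.5 | 0.094 -0.16 -0.928 0 0 0 0 | 0.094 -0.16 -0.928 0 0 0 0 | 0.094 -0.16 -0.928 0 0 0 0 | 0.094 -0.16 -0.928 0 0 0 0 | 0.094 -0.144 -0.928 0 0 0 0 | 0.094 -0.144 -0.928 0 0 0 0 | 0.094 -0.144 -0.928 0 0 0 0 | 0.094 -0.144 -0.928 0 0 0 0 | 0.094 0 0 0 0 0 0 | 0.094 0 0 0 0 0 0' > rows.txt && python3 drive.py rows.txt
python3 - <<'E'
from h import *
snap('wrist','w2',None,1.5); go(.45,.043,.33,0)
E
```

```text
clock: 2.78
ee_pos: [0.4505, 0.0414, 0.3304]
tcp_rot: [3.141, 0.0, 0.0]
wrist_force: [1.1, -0.5, 0.5]
opening: 0.0937
grip_force: 0.0
t 2.8 shift [-0.0006 -0.0019  0.0003] turn rz -0.001 shift if turned first [-0.0006 -0.0019  0.0003] q7 -1.79
```

View pics/w2.png

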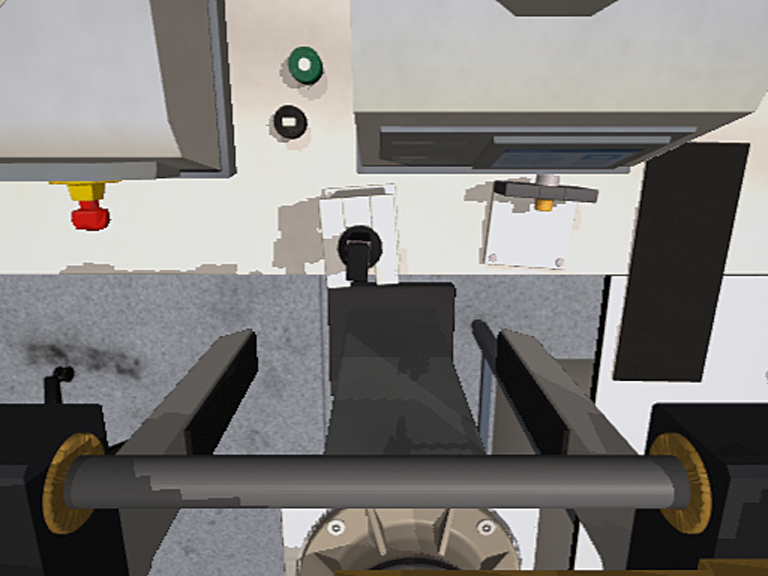

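The stand and tool are at about (358,250) in this view, with the handle roughly aligned to the x axis. The jig bed spans (485–575, 190–270) with its plunger at (544,205). I'll enlarge both.

```bash
python3 - <<'E'
from h import *
im=np.load('pics/w2.npy')
a=cv2.resize(im[120:200,200:280],(400,400),interpolation=cv2.INTER_CUBIC);b=cv2.resize(im[110:190,315:405],(450,400),interpolation=cv2.INTER_CUBIC)
cv2.imwrite('pics/c4.png',np.hstack([a,b])[:,:400+400][:,:,::-1])
E
```

```text
(no output)
```

View pics/c4.png

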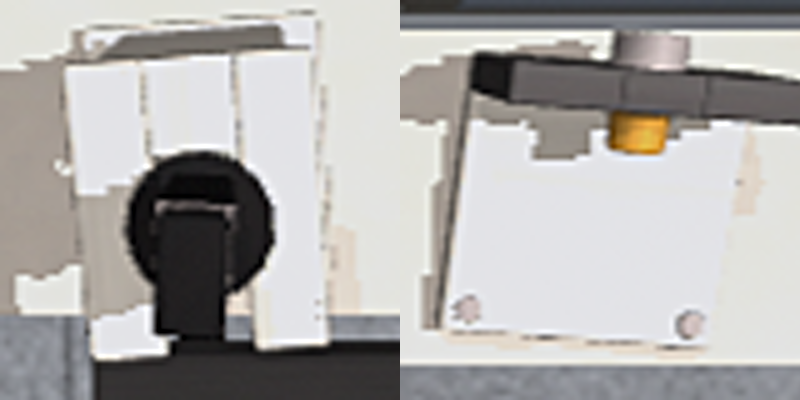

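```bash
python3 - <<'E'
from h import *
pose=np.load('pics/w2_pose.npy')
def P(pts,z,off): return ray('wrist',(np.array(pts,float)+.5)/5-.5+off,z,pose)
a=np.array([200,120]);b=np.array([315,110])
def yaw(p):d=p[0]-p[1];return np.arctan2(d[1],d[0]).round(3)
for l in([(67,65),(93,358)],[(143,68),(168,340)],[(235,55),(260,345)],[(310,52),(327,348)]):
    q=P(l,.105,a);print('prong',q.round(4).tolist(),yaw(q))
print('collar',P([(202,222),(130,222),(274,222),(202,150)],.110,a).round(4))
print('handle',P([(157,212),(156,335),(225,335),(225,212)],.166,a).round(4).tolist())
q=P([(475,125),(445,328),(710,348),(745,130)],.010,b-np.array([80,0]));print('bed',q.round(4).tolist(),yaw(q[:2]),yaw(q[[3,2]]),yaw(q[[1,2]])-np.pi/2)
print('wall top front',P([(515,100),(620,108),(705,115),(800,125)],.053,b-np.array([80,0])).round(4),'far edge',P([(475,52),(800,78)],.053,b-np.array([80,0])).round(4))
print('plunger',P([(612,118),(667,118),(637,152)],.035,b-np.array([80,0])).round(4))
E
```

```text
prong [[0.4889, 0.0862, 0.105], [0.4146, 0.0818, 0.105]] 0.059
prong [[0.4882, 0.0677, 0.105], [0.4194, 0.0625, 0.105]] 0.074
prong [[0.4914, 0.0451, 0.105], [0.418, 0.039, 0.105]] 0.083
prong [[0.4921, 0.0268, 0.105], [0.4172, 0.0218, 0.105]] 0.066
collar [[0.4509 0.0534 0.11  ]
 [0.4509 0.0712 0.11  ]
 [0.4509 0.0355 0.11  ]
 [0.4688 0.0532 0.11  ]]
handle [[0.4636, 0.061, 0.166], [0.4365, 0.0617, 0.166], [0.4365, 0.0467, 0.166], [0.4635, 0.0466, 0.166]]
bed [[0.4773, -0.0793, 0.01], [0.4144, -0.0738, 0.01], [0.4079, -0.1574, 0.01], [0.4758, -0.1612, 0.01]] -0.086 -0.056 -0.07679632679489656
wall top front [[ 0.4883 -0.0796  0.053 ]
 [ 0.4861 -0.1087  0.053 ]
 [ 0.4842 -0.1324  0.053 ]
 [ 0.4814 -0.1589  0.053 ]] far edge [[ 0.5012 -0.0678  0.053 ]
 [ 0.4942 -0.1575  0.053 ]]
plunger [[ 0.4817 -0.1125  0.035 ]
 [ 0.4817 -0.1283  0.035 ]
 [ 0.472  -0.1206  0.035 ]]
```

To row units: 0.05 m is 0.8, -0.0124 m is -0.1984.

```bash
echo '0.06 0 -0.1984 0 0 0 0 | 0.06 0 0 0.8 0 0 0 | 0.06 0 0 0.8 0 0 0 | 0.06 0 0 0.8 0 0 0 | 0.06 0 0 0.64 0 0 0 | 0.06 0 0 0.36 0 0 0 | 0.06 0 0 0 0 0 0 | 0 0 0 0 0 0 0 | 0 0 0 0 0 0 0 | 0 0 0 0 0 0 0 | 0 0 0 0 0 0 0 | 0 0 0 0 0 0 0' > rows.txt && python3 drive.py rows.txt
```

```text
clock: 4.32
ee_pos: [0.4506, 0.0552, 0.1182]
tcp_rot: [-3.142, -0.0, 0.002]
wrist_force: [0.1, -0.2, 4.0]
opening: 0.0155
grip_force: 30.0
```

```bash
echo '0 0 0 -0.32 0 0 0 | 0 0 0 -0.32 0 0 0 | 0 0 0 -0.4 0 0 0 | 0 0 0 -0.4 0 0 0 | 0 0 0 -0.48 0 0 0 | 0 0 0 -0.32 0 0 0 | 0 0 0.96 0 0 0 0 | 0 0 0.976 0 0 0 0 | 0 0 0.976 0 0 0 0 | 0 0 0.976 0 0 0 0 | 0 0 0.976 0 0 0 0 | 0 0 0 0 0 0 0' > rows.txt && python3 drive.py rows.txt
echo '0 0.672 0.512 0 0 0 0 | 0 0.672 0.512 0 0 0 0 | 0 0.672 0.512 0 0 0 0 | 0 0.64 0.496 0 0 0 0 | 0 0 0 -0.16 0 0 -3.2 | 0 0 0 0 0 0 -3.2 | 0 0 0 0 0 0 -3.2 | 0 0 0 0 0 0 -3.2 | 0 0 0 0 0 0 -3.2 | 0 0 0 0 0 0 0 | 0 0 0 0 0 0 0 | 0 0 0 0 0 0 0' > rows.txt && python3 drive.py rows.txt
python3 - <<'E'
from h import *
snap('wrist','w3',None,1.5); go(.6165,-.3766,.19,.8)
E
```

```text
clock: 5.82
ee_pos: [0.4499, -0.2531, 0.2576]
tcp_rot: [3.141, 0.001, -0.004]
wrist_force: [0.7, 0.6, 0.3]
opening: 0.0158
grip_force: 30.0
clock: 7.32
ee_pos: [0.6174, -0.3753, 0.268]
tcp_rot: [-3.141, 0.0, 0.8]
wrist_force: [-0.5, -0.8, -0.8]
opening: 0.0156
grip_force: 30.0
t 7.4 shift [-0.0015  0.0003  0.0779] turn rz 0.0 shift if turned first [-0.0015  0.0003  0.0779] q7 -0.37
```

View pics/w3.png

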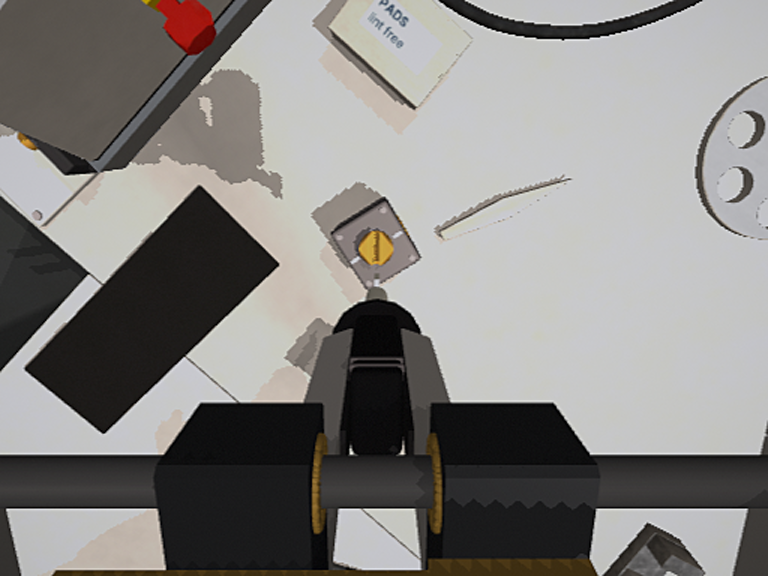

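The wrist view shows the held tool's blade tip at about (377,282), with the short module's screw just beyond it at (376,247). The slot looks vertical, parallel to the blade. I'll measure it closer.

```bash
python3 - <<'E'
from h import *
im=np.load('pics/w3.npy'); save(im,'c5',(212,125,292,205),7)
pose=np.load('pics/w3_pose.npy'); M=R.from_euler('xyz',pose[3:6]).as_matrix()
for d in(.0932,):
    for x in(-.01,0,.01): print(x,(proj('wrist',pose[:3]+M@[x,0,d],pose)[0]-[212,125]+.5)*7-.5)
E
```

```text
-0.01 [269.03262955 540.19159955]
0 [268.95502359 462.61907876]
0.01 [268.87597412 383.60366509]
```

View pics/c5.png

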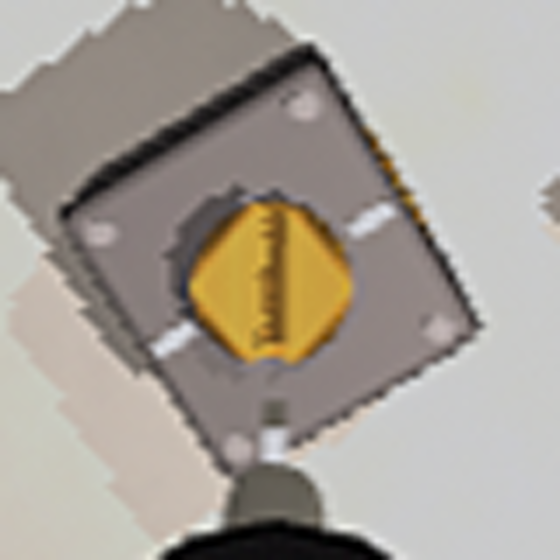

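```bash
python3 - <<'E'
from h import *
pose=np.load('pics/w3_pose.npy'); M=R.from_euler('xyz',pose[3:6]).as_matrix()
g=lambda p,z:(M.T@(ray('wrist',(np.array([p],float)+.5)/7-.5+[212,125],z,pose)[0]-pose[:3]))
print('screw',g((271.5,281),.056),'slot ends',g((274,207),.056),g((271,350),.056),'blade far edge',g((274,402),pose[2]-.0932))
an('w3',[212,125],7,[(375-62,45),(480,322),(232,475),(65,212)],[(274,207),(271,350)])
C=[(313,45),(480,322),(232,475),(65,212)]
print(sum(g(c,.048) for c in C)/4)
E
```

```text
screw [2.80282056e-04 6.48888156e-06 2.11957352e-01] slot ends [0.01318816 0.00044496 0.21195724] [-1.19554117e-02 -8.91616864e-05  2.11957430e-01] blade far edge [0.00768832 0.00062478 0.09319989]
0.048 edges y,x [0.0571 0.0525 0.056  0.0522] c [ 0.6185 -0.3744  0.048 ] yaw -0.193 screw c [ 0.6179 -0.3749  0.056 ] trim 0.971
0.063 edges y,x [0.0549 0.0505 0.0539 0.0502] c [ 0.6204 -0.3724  0.063 ] yaw -0.193 screw c [ 0.6199 -0.3729  0.071 ] trim 0.971
0.078 edges y,x [0.0528 0.0485 0.0518 0.0483] c [ 0.6223 -0.3705  0.078 ] yaw -0.193 screw c [ 0.6219 -0.3709  0.086 ] trim 0.971
[1.39811266e-03 1.88644510e-04 2.19957327e-01]
```

To row units: -0.0006 m is -0.0096, 0.04 m is 0.64, 0.02 rad is 0.4.

```bash
echo '0 0.04 -0.0096 0.48 0 0 0.4 | 0 0 0 0.64 0 0 0 | 0 0 0 0.64 0 0 0 | 0 0 0 0 0 0 0 | 0 0 0 0 0 0 0' > rows.txt && python3 drive.py rows.txt
echo '0 0 0 0.064 0 0 0 | 0 0 0 0.048 0 0 0 | 0 0 0 0.048 0 0 0 | 0 0 0 0.032 0 0 0 | 0 0 0 0.016 0 0 0 | 0 0 0 0 0 0 0 | 0 0 0 0 0 0 0' > rows.txt && python3 drive.py rows.txt
```

```text
clock: 8.0
ee_pos: [0.6193, -0.3736, 0.1597]
tcp_rot: [3.14, -0.001, 0.781]
wrist_force: [-0.2, 0.6, -0.0]
opening: 0.0155
grip_force: 30.0
clock: 8.88
ee_pos: [0.6187, -0.3733, 0.1451]
tcp_rot: [3.141, -0.0, 0.782]
wrist_force: [-0.2, 0.1, -1.4]
opening: 0.0157
grip_force: 30.0
```

```bash
python3 - <<'E'
from h import *
for n,off,s,m in(('w3',[212,125],7,[(375,212+6),(172,340)]),('w1',[200,40],5,[(250,130),(160,276)]),('w1',[230,145],5,[(222,120),(185,270)])):
    p=np.load(f'pics/{n}_pose.npy');P=ray('wrist',(np.array(m,float)+.5)/s-.5+off,.048,p);d=P[0]-P[1];print(n,np.arctan2(d[1],d[0]),np.linalg.norm(d))
E
```

```text
w3 -0.2236268047256967 0.04206205109956946
w1 -0.23004508974222432 0.04117440613878487
w1 0.1312201907030091 0.042648804256684276
```

```bash
echo '0 0 0 0.024 0 0 0 | 0 0.0016 0.0048 0 0 0 3.2 | 0 0.0016 0.0048 0 0 0 3.2 | 0 0.0016 0.0048 0 0 0 3.2 | 0 0.0016 0.0048 0 0 0 3.2 | 0 0.0016 0.0048 0 0 0 3.2 | 0 0.0016 0.0048 0 0 0 3.2 | 0 0.0016 0.0048 0 0 0 3 | 0 0 0 0 0 0 0 | 0 0 0 0 0 0 0' > rows.txt && python3 drive.py rows.txt
echo '0 0 0 -0.24 0 0 0 | 0 0 0 -0.72 0 0 0 | 0 0 0 -0.8 0 0 0 | 0 0 0 0 0 0 0 | 0 0 0 0 0 0 0' > rows.txt && python3 drive.py rows.txt
python3 - <<'E'
from h import *
snap('wrist','w4'); save(np.load('pics/w4.npy'),'w4',(212,105,292,205),6)
E
```

```text
clock: 10.12
ee_pos: [0.6198, -0.375, 0.1434]
tcp_rot: [3.142, 0.0, -0.325]
wrist_force: [0.2, -0.0, -1.0]
opening: 0.016
grip_force: 30.0
clock: 10.75
ee_pos: [0.6198, -0.3748, 0.254]
tcp_rot: [-3.141, -0.001, -0.327]
wrist_force: [-0.2, -0.1, -1.0]
opening: 0.016
grip_force: 30.0
```

View pics/w4.png

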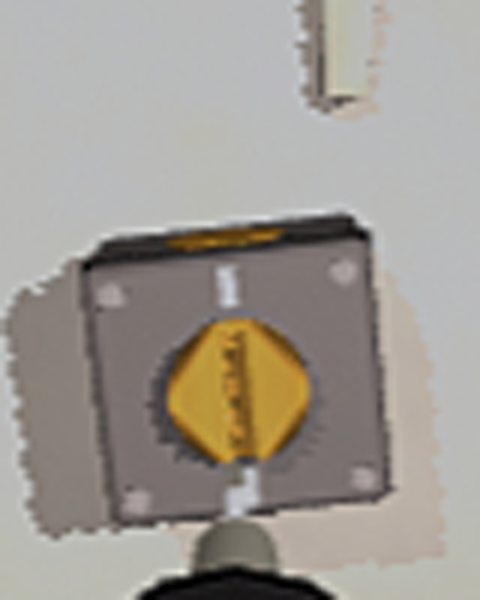

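The slot is now close to the mark line. The marks are at crop (228,287) and (240,495), and the slot runs roughly (237,335) to (242,455). I'll fit the slot line numerically.

```bash
python3 - <<'E'
from h import *
im=np.load('pics/w4.npy').astype(int)
for v in range(150,191,1): print(v,' '.join('%3d'%x for x in im[v,238:266,0]))
E
```

```text
150 124 125 126 126 126 127 127 127 125 121 175 198 173 125 117 126 126 127 127 128 127 127 127 127 127 128 127 126
151 126 125 126 126 126 126 126 125 124 119 160 189 184 141 122 125 125 126 126 126 127 127 126 126 127 127 127 127
152 125 125 125 125 125 126 125 125 124 118 159 188 195 150 120 126 126 125 126 127 127 127 126 126 126 125 125 126
153 124 125 125 125 125 125 126 125 125 119 144 182 197 150 121 125 126 126 126 126 126 126 126 127 126 125 127 126
154 123 124 124 124 125 124 125 126 125 121 143 182 196 150 120 125 125 126 125 125 125 124 125 126 127 126 125 126
155 125 125 124 124 125 124 125 125 125 122 146 187 202 165 128 124 126 125 124 125 125 124 126 125 126 126 125 126
156 124 124 124 125 124 124 124 124 125 125 122 137 132 122 121 122 124 125 126 124 125 126 124 125 126 125 125 126
157 124 124 124 124 124 125 125 124 123 123 119 118 116 116 117 118 120 123 125 124 125 126 126 125 125 125 126 126
158 123 123 124 124 123 124 125 125 123  92 132 147 157 166 167 167 134 133 131 124 124 125 126 126 125 126 125 126
159 123 124 122 123 124 125 125 106 102 166 194 193 193 
[... 2955 characters left out ...]
 121
185 122 122 123 122 121 122 121 121 121 122 120 118 112 105 133 182 172 131 119 121 123 122 122 122 123 121 122 122
186 121 120 120 122 121 122 122 122 122 121 119 127 160 169 182 193 170 131 117 121 121 121 121 122 122 122 122 123
187 119 121 120 121 122 121 121 121 122 121 118 142 182 191 190 192 183 140 118 121 123 122 122 123 123 126 127 128
188 119 120 121 121 122 122 121 123 122 121 118 143 182 191 191 195 188 146 124 124 120 116 111 104  99  95  90  86
189 120 121 122 123 123 127 128 129 126 125 117 138 180 193 178 157 134 104  88  84  82  73  87  88 110 114 105 128
190 122 119 116 111 106 104  99  96  91  87  86 125 182 201 162  97  65  51  61  66 160 193 192 191 192 191 190 190
```

The rows are not in the units I measure in: shifts go in shares of 62.5 mm and turns go in units of 0.05 rad. I convert before sending: -0.05 m is -0.8, 0.03 m is 0.48.

```bash
cat >> h.py <<'E'
def rect(img,c,z,h=.036,s=.0003):
    pose=np.load(f'pics/{img}_pose.npy'); im=np.load(f'pics/{img}.npy')
    n=int(2*h/s); g=(np.arange(n)-n/2+.5)*s; X,Y=np.meshgrid(c[0]-g,c[1]-g,indexing='ij') # up=+x, left=+y
    p=proj('wrist',np.c_[X.ravel(),Y.ravel(),np.full(n*n,z)],pose).astype(np.float32).reshape(n,n,2)
    return cv2.remap(im,p[...,0],p[...,1],cv2.INTER_CUBIC),X,Y
def fit(img,c,top,yaw0):
    """module yaw from white marks, slot yaw from dark pixels of the head"""
    I,X,Y=rect(img,c,top); I=I.astype(int); br=I.min(2)
    u=(X-c[0])*np.cos(yaw0)+(Y-c[1])*np.sin(yaw0); v=-(X-c[0])*np.sin(yaw0)+(Y-c[1])*np.cos(yaw0)
    P=[]
    for sg in(1,-1):
        m=(sg*u>.0155)&(sg*u<.0265)&(abs(v)<.006); w=np.clip(br-np.median(br[m])-20,0,None)*m
        P.append(np.array([(w*X).sum(),(w*Y).sum()])/w.sum())
    d=P[0]-P[1]; my=np.arctan2(d[1],d[0]); mc=(P[0]+P[1])/2
    I,X,Y=rect(img,c,top+.008); I=I.astype(int)
    brass=(I[...,0]-I[...,2]>90)&(np.hypot(X-mc[0],Y-mc[1])<.020); hc=np.array([X[brass].mean(),Y[brass].mean()])
    dk=np.clip(165-I[...,0],0,60)*(np.hypot(X-hc[0],Y-hc[1])<.0105)
    x=(dk*X).sum()/dk.sum();y=(dk*Y).sum()/dk.sum(); A=(dk*(X-x)*(Y-y)).sum();B=(dk*(X-x)**2).sum();C=(dk*(Y-y)**2).sum()
    sy=.5*np.arctan2(2*A,B-C); tr=(sy-my+np.pi/2)%np.pi-np.pi/2
    print(img,'marks',np.round(P,4).tolist(),'len',np.linalg.norm(d).round(4),'yaw',my.round(3),'centre',mc.round(4),'head',hc.round(4),'slot c',np.round([x,y],4),'yaw',sy.round(3),'TRIM',tr.round(3))
E
echo '0 -0.8 0 0.48 0 0 0 | 0 0 0 0.32 0 0 0 | 0 0 0 0 0 0 0 | 0 0 0 0 0 0 0' > rows.txt && python3 drive.py rows.txt
python3 - <<'E'
from h import *
snap('wrist','w5')
fit('w1',(.6165,-.3766),.048,-.22);fit('w3',(.6182,-.3747),.048,-.22);fit('w4',(.618,-.375),.048,-.22);fit('w5',(.618,-.375),.048,-.22)
fit('w1',(.510,-.4552),.063,.15)
E
```

```text
clock: 11.3
ee_pos: [0.5736, -0.3591, 0.204]
tcp_rot: [3.142, -0.001, -0.328]
wrist_force: [0.2, -0.0, -0.3]
opening: 0.0158
grip_force: 30.0
w1 marks [[0.6376, -0.3804], [0.5975, -0.3714]] len 0.0411 yaw -0.22 centre [ 0.6175 -0.3759] head [ 0.6175 -0.3761] slot c [ 0.6176 -0.3769] yaw 0.774 TRIM 0.994
w3 marks [[0.6383, -0.3802], [0.5982, -0.3712]] len 0.0411 yaw -0.22 centre [ 0.6183 -0.3757] head [ 0.6187 -0.3752] slot c [ 0.6191 -0.3758] yaw 0.776 TRIM 0.995
w4 marks [[0.6367, -0.3804], [0.5957, -0.3699]] len 0.0423 yaw -0.25 centre [ 0.6162 -0.3751] head [ 0.6175 -0.3762] slot c [ 0.6174 -0.3765] yaw -0.228 TRIM 0.022
w5 marks [[0.6368, -0.3804], [0.5967, -0.3715]] len 0.0411 yaw -0.219 centre [ 0.6167 -0.376 ] head [ 0.6172 -0.3761] slot c [ 0.617  -0.3765] yaw -0.234 TRIM -0.015
w1 marks [[0.5303, -0.4527], [0.4897, -0.4586]] len 0.041 yaw 0.144 centre [ 0.51   -0.4556] head [ 0.5109 -0.4555] slot c [ 0.5099 -0.4559] yaw -0.795 TRIM -0.94
```

```bash
python3 -c "
from h import *
go(.5124,-.4568,.204,-.795)"
```

```text
t 11.3 shift [-2.650e-02  1.122e-01  1.000e-04] turn rz 0.467 shift if turned first [2.680e-02 1.121e-01 1.000e-04] q7 -1.4
```

To row units: 0.038 m is 0.608, 0.036 m is 0.576, 0.156 rad is 3.12.

```bash
echo '0 0 0 0 0 0 3.12 | 0 0 0 0 0 0 3.12 | 0 0 0 0 0 0 3.1 | 0 0.144 0.608 0 0 0 0 | 0 0.144 0.608 0 0 0 0 | 0 0.1408 0.576 0 0 0 0 | 0 0 0 0 0 0 0 | 0 0 0 0 0 0 0 | 0 0 0 0 0 0 0' > rows.txt && python3 drive.py rows.txt
python3 - <<'E'
from h import *
snap('wrist','w6'); go(.5124,-.4568,.176,-.795)
fit('w6',(.5105,-.4556),.063,.144)
fit('w6',(.5105,-.4556),.078,.144)
pose=np.load('pics/w6_pose.npy'); M=R.from_euler('xyz',pose[3:6]).as_matrix(); print(M.T@(np.array([.5105,-.4556,0])-pose[:3]))
E
```

```text
clock: 12.48
ee_pos: [0.5124, -0.4554, 0.2037]
tcp_rot: [-3.141, -0.0, -0.794]
wrist_force: [0.5, -0.1, -2.1]
opening: 0.0157
grip_force: 30.0
t 12.5 shift [0.001  0.0009 0.0276] turn rz 0.001 shift if turned first [0.001  0.0009 0.0276] q7 -1.64
w6 marks [[0.5297, -0.4525], [0.4891, -0.4586]] len 0.041 yaw 0.148 centre [ 0.5094 -0.4556] head [ 0.511  -0.4575] slot c [ 0.5094 -0.4568] yaw -0.885 TRIM -1.033
w6 marks [[0.5313, -0.4553], [0.4892, -0.4602]] len 0.0424 yaw 0.117 centre [ 0.5102 -0.4578] head [ 0.5136 -0.4601] slot c [ 0.5121 -0.4596] yaw -0.945 TRIM -1.062
[-0.00128213  0.00159157  0.20366091]
```

To row units: 0.0276 m is 0.4416, 0.001 m is 0.016.

```bash
echo '0 0.016 0.0144 0.4416 0 0 0 | 0 0 0 0.128 0 0 0 | 0 0 0 0.048 0 0 0 | 0 0 0 0.048 0 0 0 | 0 0 0 0.032 0 0 0 | 0 0 0 0.016 0 0 0 | 0 0 0 0 0 0 0 | 0 0 0 0 0 0 0' > rows.txt && python3 drive.py rows.txt
```

```text
clock: 13.52
ee_pos: [0.5115, -0.4578, 0.159]
tcp_rot: [-3.141, -0.0, -0.795]
wrist_force: [1.4, -0.1, -0.5]
opening: 0.0158
grip_force: 30.0
```

To row units: -0.0003 m is -0.0048, -0.0001 m is -0.0016, -0.16 rad is -3.2.

```bash
echo '0 -0.0016 -0.0048 0 0 0 -3.2 | 0 -0.0016 -0.0048 0 0 0 -3.2 | 0 -0.0016 -0.0048 0 0 0 -3.2 | 0 -0.0016 -0.0048 0 0 0 -3.2 | 0 -0.0016 -0.0048 0 0 0 -3.2 | 0 -0.0016 -0.0048 0 0 0 -3.2 | 0 0 -0.0016 0 0 0 -1.5 | 0 0 0 0 0 0 0 | 0 0 0 0 0 0 0' > rows.txt && python3 drive.py rows.txt
echo '0 0 0 -0.16 0 0 0 | 0 0 0 -0.48 0 0 0 | 0 0 0 -0.32 0 0 0 | 0 -0.72 0 0 0 0 0 | 0 0 0 0 0 0 0 | 0 0 0 0 0 0 0 | 0 0 0 0 0 0 0' > rows.txt && python3 drive.py rows.txt
python3 - <<'E'
from h import *
snap('wrist','w7'); fit('w7',(.5105,-.4556),.063,.144)
go(.45,-.25,.258,0)
E
```

```text
clock: 14.65
ee_pos: [0.5115, -0.4556, 0.1589]
tcp_rot: [-3.141, -0.0, 0.238]
wrist_force: [1.0, 1.8, -0.1]
opening: 0.0159
grip_force: 30.0
clock: 15.52
ee_pos: [0.4686, -0.4661, 0.2189]
tcp_rot: [-3.141, -0.0, 0.241]
wrist_force: [-0.6, -0.0, -1.4]
opening: 0.0157
grip_force: 30.0
w7 marks [[0.53, -0.4515], [0.4877, -0.4603]] len 0.0432 yaw 0.205 centre [ 0.5088 -0.4559] head [ 0.5081 -0.4563] slot c [ 0.508  -0.4568] yaw 0.203 TRIM -0.002
t 15.6 shift [ 0.0335 -0.2143 -0.0392] turn rz 0.241 shift if turned first [-0.0185 -0.2161 -0.0392] q7 -0.65
```

To row units: -0.05 m is -0.8, -0.02 m is -0.32.

```bash
echo '0 -0.16 -0.8 -0.32 0 0 0 | 0 0 0 -0.32 0 0 0 | 0 0 0 0 0 0 0 | 0 0 0 0 0 0 0' > rows.txt && python3 drive.py rows.txt
python3 - <<'E'
from h import *
snap('wrist','w8'); fit('w8',(.5095,-.4559),.063,.17); fit('w8',(.617,-.376),.048,-.22)
I=[rect('w8',(.5095,-.4559),.063)[0],rect('w8',(.617,-.376),.048)[0]]
cv2.imwrite('pics/c8.png',cv2.resize(np.hstack(I)[:,:,::-1],(800,400)))
go(.45,-.25,.258,0)
E
```

```text
clock: 16.08
ee_pos: [0.4463, -0.4203, 0.2581]
tcp_rot: [-3.141, 0.0, 0.24]
wrist_force: [0.4, -0.4, -1.5]
opening: 0.0159
grip_force: 30.0
w8 marks [[0.5299, -0.4521], [0.4874, -0.4606]] len 0.0433 yaw 0.197 centre [ 0.5086 -0.4563] head [ 0.5078 -0.4561] slot c [ 0.5074 -0.457 ] yaw 0.193 TRIM -0.004
w8 marks [[nan, nan], [0.5969, -0.3715]] len nan yaw nan centre [nan nan] head [nan nan] slot c [nan nan] yaw nan TRIM nan
t 16.1 shift [ 4.420e-02 -1.645e-01 -1.000e-04] turn rz 0.24 shift if turned first [ 3.900e-03 -1.703e-01 -1.000e-04] q7 -0.68h.py:50: RuntimeWarning: invalid value encountered in divide
  P.append(np.array([(w*X).sum(),(w*Y).sum()])/w.sum())
h.py:53: RuntimeWarning: Mean of empty slice.
  brass=(I[...,0]-I[...,2]>90)&(np.hypot(X-mc[0],Y-mc[1])<.020); hc=np.array([X[brass].mean(),Y[brass].mean()])
  ret = ret.dtype.type(ret / rcount)
h.py:55: RuntimeWarning: invalid value encountered in scalar divide
  x=(dk*X).sum()/dk.sum();y=(dk*Y).sum()/dk.sum(); A=(dk*(X-x)*(Y-y)).sum();B=(dk*(X-x)**2).sum();C=(dk*(Y-y)**2).sum()
```

View pics/c8.png

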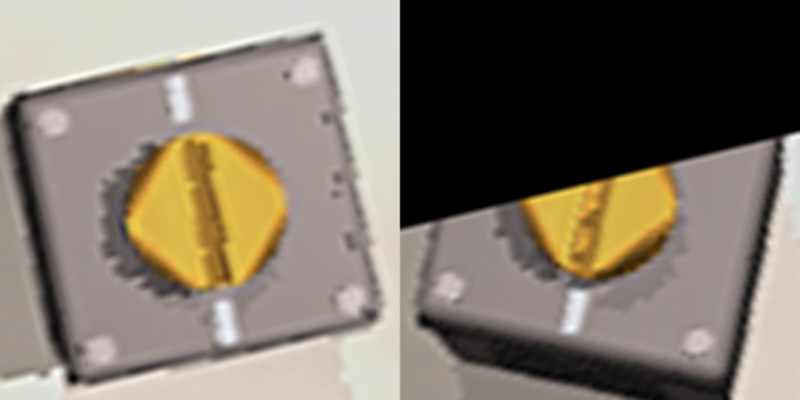

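Both slots look in line with their marks. On B the slot runs (195,140) to (220,280) and the marks are at (178,98) and (227,322). I'll refit B with a better centre and head to the stand.

```bash
python3 - <<'E'
from h import *
fit('w8',(.5077,-.4563),.063,.21);fit('w7',(.5080,-.4563),.063,.21)
E
echo '0 0 0 0 0 0 2.4 | 0 0 0 0 0 0 2.4 | 0 0.016 -0.896 0 0 0 0 | 0 0.016 -0.912 0 0 0 0 | 0 0.016 -0.912 0 0 0 0 | 0 0 -0.96 0 0 0 0 | 0 0 -0.96 0 0 0 0 | 0 0 -0.96 0 0 0 0 | 0 0 -0.96 0 0 0 0 | 0 0 -0.96 0 0 0 0 | 0 0 0 0 0 0 0 | 0 0 0 0 0 0 0' > rows.txt && python3 drive.py rows.txt
python3 -c "
from h import *
go(.4505,.0545,.24,.0)"
```

```text
w8 marks [[0.5277, -0.4522], [0.4873, -0.4606]] len 0.0412 yaw 0.204 centre [ 0.5075 -0.4564] head [ 0.5078 -0.4561] slot c [ 0.5074 -0.457 ] yaw 0.193 TRIM -0.011
w7 marks [[0.5278, -0.4522], [0.4873, -0.4604]] len 0.0413 yaw 0.2 centre [ 0.5075 -0.4563] head [ 0.5081 -0.4563] slot c [ 0.508  -0.4568] yaw 0.203 TRIM 0.003
clock: 17.62
ee_pos: [0.4492, 0.0492, 0.2583]
tcp_rot: [3.142, 0.001, -0.0]
wrist_force: [-0.6, -0.6, -0.5]
opening: 0.0156
grip_force: 30.0
t 17.6 shift [ 0.0013 -0.0053  0.0183] turn rz -0.0 shift if turned first [ 0.0013 -0.0053  0.0183] q7 -1.83
```

To row units: 0.03 m is 0.48, 0.02 m is 0.32.

```bash
echo '0 0.0224 -0.096 0 0 0 0 | 0 0 0 0 0 0 0 | 0 0 0 0 0 0 0 | 0 0 0 0.48 0 0 0 | 0 0 0 0.48 0 0 0 | 0 0 0 0.48 0 0 0 | 0 0 0 0.32 0 0 0 | 0 0 0 0.32 0 0 0 | 0 0 0 0.128 0 0 0 | 0 0 0 0 0 0 0 | 0 0 0 0 0 0 0' > rows.txt && python3 drive.py rows.txt
```

```text
clock: 19.0
ee_pos: [0.4511, 0.0557, 0.1216]
tcp_rot: [-3.141, -0.001, -0.0]
wrist_force: [0.4, -0.5, 0.2]
opening: 0.016
grip_force: 30.0
```

```bash
echo '0 0 0 0.048 0 0 0 | 0 0 0 0 0 0 0 | 0 0 0 0 0 0 0 | 0.05 0 0 0 0 0 0 | 0.05 0 0 0 0 0 0 | 0.05 0 0 0 0 0 0 | 0.05 0 0 0 0 0 0 | 0.05 0 0 -0.64 0 0 0 | 0.05 0 0 -0.96 0 0 0 | 0.05 0 0 -0.96 0 0 0 | 0.094 0 0 -0.8 0 0 0 | 0.094 0 0 0 0 0 0' > rows.txt && python3 drive.py rows.txt
python3 - <<'E'
from h import *
snap('wrist','w9',(180,100,340,260),3.5); go(.59,-.376,.25,-.22)
E
```

```text
clock: 20.5
ee_pos: [0.4521, 0.0561, 0.3315]
tcp_rot: [-3.141, -0.006, -0.0]
wrist_force: [0.3, 0.6, -0.3]
opening: 0.0664
grip_force: 0.0
t 20.6 shift [0.1387 0.4317 0.0795] turn rz 0.22 shift if turned first [0.2294 0.3911 0.0795] q7 -1.82
```

View pics/w9.png

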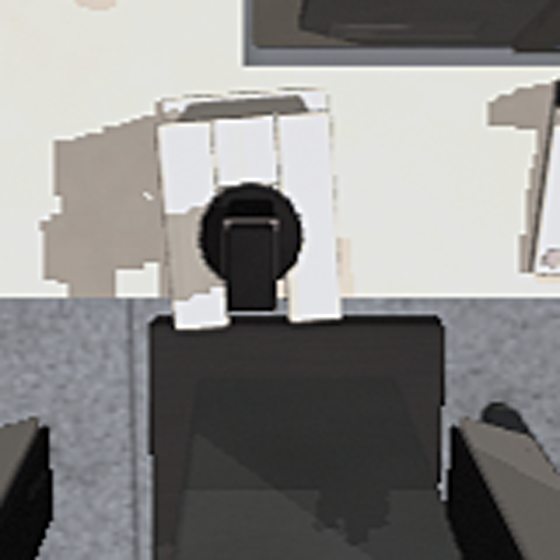

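The tool hangs in the fork with its collar on the prongs at (250,230). Next is the short module.

To row units: 0.061 m is 0.976, 0.04 m is 0.64, 0.11 rad is 2.2.

```bash
echo '0.094 0 0.96 0 0 0 0 | 0.094 0 0.976 0 0 0 0 | 0.094 0 0.976 0 0 0 0 | 0.094 0 0.976 0 0 0 0 | 0.094 0 0.976 0 0 0 0 | 0.094 0.704 0.64 0.4 0 0 0 | 0.094 0.704 0.64 0.4 0 0 0 | 0.094 0.672 0.64 0.32 0 0 0 | 0.094 0 0 0 0 0 2.2 | 0.094 0 0 0 0 0 2.2 | 0.094 0 0 0 0 0 0 | 0.094 0 0 0 0 0 0' > rows.txt && python3 drive.py rows.txt
python3 - <<'E'
from h import *
snap('wrist','w10'); fit('w10',(.617,-.376),.048,-.22); go(.617,-.376,.09,-.22)
E
```

```text
clock: 22.05
ee_pos: [0.5776, -0.3655, 0.2587]
tcp_rot: [-3.141, 0.001, -0.217]
wrist_force: [-0.9, 0.4, -0.3]
opening: 0.0938
grip_force: 0.0
w10 marks [[0.6368, -0.3803], [0.5966, -0.3715]] len 0.0412 yaw -0.217 centre [ 0.6167 -0.3759] head [ 0.6171 -0.3761] slot c [ 0.6174 -0.3764] yaw -0.216 TRIM 0.001
t 22.1 shift [0.0408 0.0016 0.169 ] turn rz 0.002 shift if turned first [0.0408 0.0015 0.169 ] q7 -1.31
```

```bash
echo '0.094 0.648 0.024 0.48 0 0 0 | 0.094 0 0 0.96 0 0 0 | 0.094 0 0 0.96 0 0 0 | 0.094 0 0 0.96 0 0 0 | 0.094 0 0 0.456 0 0 0 | 0.094 0 0 0.16 0 0 0 | 0.094 0 0 0 0 0 0 | 0 0 0 0 0 0 0 | 0 0 0 0 0 0 0 | 0 0 0 0 0 0 0 | 0 0 0 0 0 0 0' > rows.txt && python3 drive.py rows.txt
echo '0 0 0 0 0 0 0 | 0 0 0 -0.32 0 0 0 | 0 0 0 -0.8 0 0 0 | 0 0 0 -0.8 0 0 0 | 0 0 0 0 0 0 0' > rows.txt && python3 drive.py rows.txt
python3 -c "
from h import *
go(.62,-.25,.13,-.075); go(.440,-.118,.13,-.075)"
```

```text
clock: 23.48
ee_pos: [0.6173, -0.376, 0.0113]
tcp_rot: [-3.141, -0.001, -0.22]
wrist_force: [-2.2, -3.7, 4.8]
opening: 0.0579
grip_force: 30.0
clock: 24.1
ee_pos: [0.619, -0.3776, 0.1365]
tcp_rot: [3.14, -0.007, -0.221]
wrist_force: [0.5, -0.3, -5.8]
opening: 0.0577
grip_force: 30.0
t 24.1 shift [-0.027  -0.1248  0.006 ] turn rz -0.146 shift if turned first [-0.0086 -0.1274  0.006 ] q7 -1.32
t 24.1 shift [-0.2315 -0.2142  0.0045] turn rz -0.146 shift if turned first [-0.198  -0.2455  0.0045] q7 -1.32
```

To row units: -0.05 m is -0.8, -0.049 m is -0.784, -0.146 rad is -2.92.

```bash
echo '0 0 0 0 0 0 -2.92 | 0 -0.784 0 0 0 0 0 | 0 -0.8 0 0 0 0 0 | 0 -0.8 -0.16 0 0 0 0 | 0 -0.784 -0.64 0 0 0 0 | 0 0 -0.8 0 0 0 0 | 0 0 -0.8 0 0 0 0 | 0 0 -0.8 0 0 0 0 | 0 0 -0.728 0 0 0 0 | 0 0 0 0 0 0 0 | 0 0 0 0 0 0 0' > rows.txt && python3 drive.py rows.txt
python3 -c "
from h import *
go(.440,-.1177,.0225,-.075)"
```

```text
clock: 25.48
ee_pos: [0.4379, -0.1174, 0.1307]
tcp_rot: [3.141, 0.001, -0.074]
wrist_force: [0.5, 0.2, -5.5]
opening: 0.0578
grip_force: 30.0
t 25.5 shift [2.200e-03 1.000e-04 1.082e-01] turn rz 0.001 shift if turned first [2.200e-03 1.000e-04 1.082e-01] q7 -1.56
```

To row units: 0.001 m is 0.016, 0.05 m is 0.8.

```bash
echo '0 0.016 0 0.8 0 0 0 | 0 0 0 0.64 0 0 0 | 0 0 0 0.224 0 0 0 | 0 0 0 0.064 0 0 0 | 0 0 0 0 0 0 0 | 0 0 0 0 0 0 0' > rows.txt && python3 drive.py rows.txt
echo '0 0 0 0.016 0 0 0 | 0 0 0 0.008 0 0 0 | 0 0 0 0 0 0 0 | 0 0 0 0 0 0 0' > rows.txt && python3 drive.py rows.txt
```

```text
clock: 26.22
ee_pos: [0.4402, -0.1175, 0.024]
tcp_rot: [3.141, -0.002, -0.074]
wrist_force: [-0.3, -0.7, -5.2]
opening: 0.0574
grip_force: 30.0
clock: 26.72
ee_pos: [0.4394, -0.1172, 0.0215]
tcp_rot: [-3.142, -0.0, -0.074]
wrist_force: [-0.1, -0.2, -5.4]
opening: 0.058
grip_force: 30.0
```

To row units: 0.001 m is 0.016, 0.0005 m is 0.008.

```bash
echo '0 0 0 0.016 0 0 0 | 0 0 0 0.008 0 0 0 | 0 0 0 0 0 0 0 | 0 0 0 0 0 0 0' > rows.txt && python3 drive.py rows.txt
echo '0 0.064 0 0 0 0 0 | 0 0.064 0 0 0 0 0 | 0 0.048 0 0 0 0 0 | 0 0.048 0 0 0 0 0 | 0 0 0 0 0 0 0 | 0 0 0 0 0 0 0' > rows.txt && python3 drive.py rows.txt
```

```text
clock: 27.22
ee_pos: [0.4396, -0.1173, 0.0211]
tcp_rot: [3.141, -0.0, -0.074]
wrist_force: [-10.1, 2.6, 33.0]
opening: 0.0579
grip_force: 30.0
clock: 27.98
ee_pos: [0.451, -0.1184, 0.0203]
tcp_rot: [3.141, 0.004, -0.075]
wrist_force: [-18.4, 0.6, 27.1]
opening: 0.058
grip_force: 30.0
```

```bash
echo '0 0 0 -0.0128 0 0 0 | 0 0 0 0 0 0 0 | 0 0 0 0 0 0 0' > rows.txt && python3 drive.py rows.txt
echo '0 0.032 0 0 0 0 0 | 0 0.032 0 0 0 0 0 | 0 0 0 0 0 0 0 | 0 0 0 0 0 0 0' > rows.txt && python3 drive.py rows.txt
```

```text
clock: 28.35
ee_pos: [0.4528, -0.1184, 0.0205]
tcp_rot: [3.142, 0.001, -0.074]
wrist_force: [-5.0, -2.3, -5.1]
opening: 0.0575
grip_force: 30.0
clock: 28.85
ee_pos: [0.4567, -0.1187, 0.0205]
tcp_rot: [3.142, 0.001, -0.075]
wrist_force: [-5.9, -1.8, -3.1]
opening: 0.058
grip_force: 30.0
```

To row units: 0.001 m is 0.016, 0.0005 m is 0.008.

```bash
echo '0 0.016 0 0.0016 0 0 0 | 0 0.008 0 0 0 0 0 | 0 0 0 0 0 0 0 | 0 0 0 0 0 0 0' > rows.txt && python3 drive.py rows.txt
echo '0 0.016 0 0 0 0 0 | 0 0 0 0 0 0 0 | 0 0 0 0 0 0 0' > rows.txt && python3 drive.py rows.txt
```

```text
clock: 29.35
ee_pos: [0.4581, -0.1187, 0.0204]
tcp_rot: [3.142, 0.001, -0.074]
wrist_force: [-6.2, -1.2, -2.6]
opening: 0.0581
grip_force: 30.0
clock: 29.72
ee_pos: [0.4591, -0.1188, 0.0204]
tcp_rot: [3.142, 0.001, -0.074]
wrist_force: [-6.7, -1.3, -2.0]
opening: 0.0575
grip_force: 30.0
```

To row units: 0.001 m is 0.016.

```bash
echo '0 0.016 0 0 0 0 0 | 0 0 0 0 0 0 0 | 0 0 0 0 0 0 0' > rows.txt && python3 drive.py rows.txt
echo '0 0.008 0 0 0 0 0 | 0 0 0 0 0 0 0 | 0 0 0 0 0 0 0' > rows.txt && python3 drive.py rows.txt
```

```text
clock: 30.1
ee_pos: [0.4599, -0.1189, 0.0204]
tcp_rot: [-3.142, 0.002, -0.074]
wrist_force: [-6.9, -0.7, -2.2]
opening: 0.0575
grip_force: 30.0
clock: 30.48
ee_pos: [0.46, -0.1188, 0.0203]
tcp_rot: [-3.142, 0.002, -0.074]
wrist_force: [-8.4, 0.5, 0.7]
opening: 0.0577
grip_force: 30.0
```

```bash
echo '0 0.0096 0 0 0 0 0 | 0 0 0 0 0 0 0 | 0 0 0 0 0 0 0' > rows.txt && python3 drive.py rows.txt
echo '0 0 0 0 0 0 0 | 0 0 0 0 0 0 0 | 0 0 0 0 0 0 0 | 0 0 0 0 0 0 0 | 0 0 0 0 0 0 0 | 0 0 0 0 0 0 0 | 0 0 0 0 0 0 0 | 0 0 0 0 0 0 0 | 0 0 0 0 0 0 0 | 0 0 0 0 0 0 0 | 0 0 0 0 0 0 0 | 0 0 0 0 0 0 0' > rows.txt && python3 drive.py rows.txt
echo '0 0 0 0 0 0 0 | 0 0 0 0 0 0 0 | 0 0 0 0 0 0 0 | 0 0 0 0 0 0 0 | 0 0 0 0 0 0 0 | 0 0 0 0 0 0 0 | 0 0 0 0 0 0 0 | 0 0 0 0 0 0 0 | 0 0 0 0 0 0 0 | 0 0 0 0 0 0 0 | 0 0 0 0 0 0 0 | 0 0 0 0 0 0 0' > rows.txt && python3 drive.py rows.txt
```

```text
clock: 30.85
ee_pos: [0.46, -0.1189, 0.0203]
tcp_rot: [-3.142, 0.003, -0.075]
wrist_force: [-13.2, 0.3, 5.8]
opening: 0.0576
grip_force: 30.0
clock: 32.35
ee_pos: [0.46, -0.1189, 0.0203]
tcp_rot: [-3.142, 0.003, -0.075]
wrist_force: [-14.2, 0.8, 6.0]
opening: 0.0578
grip_force: 30.0
clock: 33.85
ee_pos: [0.46, -0.1189, 0.0203]
tcp_rot: [3.142, 0.003, -0.075]
wrist_force: [-13.6, 0.1, 6.3]
opening: 0.058
grip_force: 30.0
```

To row units: -0.01 m is -0.16, -0.05 m is -0.8.

```bash
echo '0 -0.08 0 -0.008 0 0 0 | 0 -0.16 0 0 0 0 0 | 0 -0.112 0 0 0 0 0 | 0 0 0 -0.64 0 0 0 | 0 0 0 -0.8 0 0 0 | 0 0 0 0 0 0 0 | 0 0 0 0 0 0 0' > rows.txt && python3 drive.py rows.txt
python3 -c "
from h import *
go(.50,-.28,.0165,0)"
```

```text
clock: 34.72
ee_pos: [0.4398, -0.1173, 0.1108]
tcp_rot: [3.142, -0.001, -0.074]
wrist_force: [0.3, -0.2, -5.3]
opening: 0.058
grip_force: 30.0
t 34.7 shift [0.072  0.1578 0.0943] turn rz -0.074 shift if turned first [0.0601 0.1627 0.0943] q7 -1.57
```

To row units: 0.055 m is 0.88, 0.0527 m is 0.8432, -0.074 rad is -1.48.

```bash
echo '0 0 0 0 0 0 -1.48 | 0 0.16 0.88 0 0 0 0 | 0 0.32 0.88 0 0 0 0 | 0 0.48 0.8432 0 0 0 0 | 0 0 0 0.64 0 0 0 | 0 0 0 0.64 0 0 0 | 0 0 0 0.2288 0 0 0 | 0 0 0 0 0 0 0 | 0 0 0 0 0 0 0' > rows.txt && python3 drive.py rows.txt
echo '0 0 0 0.016 0 0 0 | 0 0 0 0 0 0 0 | 0 0 0 0 0 0 0' > rows.txt && python3 drive.py rows.txt
```

```text
clock: 35.85
ee_pos: [0.5002, -0.28, 0.0172]
tcp_rot: [3.141, -0.0, -0.0]
wrist_force: [0.1, 0.1, -5.5]
opening: 0.0579
grip_force: 30.0
clock: 36.22
ee_pos: [0.5, -0.2801, 0.0161]
tcp_rot: [3.141, -0.0, -0.0]
wrist_force: [-1.5, -0.2, -5.5]
opening: 0.0578
grip_force: 30.0
```

To row units: 0.001 m is 0.016.

```bash
echo '0 0 0 0.016 0 0 0 | 0 0 0 0 0 0 0 | 0 0 0 0 0 0 0' > rows.txt && python3 drive.py rows.txt
echo '0 0 0 0.008 0 0 0 | 0 0 0 0 0 0 0 | 0 0 0 0 0 0 0' > rows.txt && python3 drive.py rows.txt
```

```text
clock: 36.6
ee_pos: [0.4999, -0.28, 0.0148]
tcp_rot: [-3.141, 0.0, -0.0]
wrist_force: [0.2, -1.3, -5.8]
opening: 0.0578
grip_force: 30.0
clock: 36.98
ee_pos: [0.4999, -0.28, 0.0143]
tcp_rot: [-3.142, 0.0, -0.0]
wrist_force: [-0.3, -0.6, -5.2]
opening: 0.0577
grip_force: 30.0
```

To row units: -0.06 m is -0.96, -0.05 m is -0.8.

```bash
echo '0 0 0 0.0096 0 0 0 | 0 0 0 0 0 0 0 | 0.09 0 0 0 0 0 0 | 0.09 0 0 0 0 0 0 | 0.09 0 0 0 0 0 0 | 0.09 0 0 0 0 0 0 | 0.094 0 0 -0.48 0 0 0 | 0.094 0 0 -0.8 0 0 0 | 0.094 0 0 -0.96 0 0 0 | 0.094 0 0 -0.96 0 0 0 | 0.094 0 0 -0.64 0 0 0' > rows.txt && python3 drive.py rows.txt
echo '0.094 -0.16 0.88 0 0 0 0 | 0.094 -0.16 0.88 0 0 0 0 | 0.094 -0.16 0.88 0 0 0 0 | 0.094 0 0 0 0 0 -3.4 | 0.094 0 0 0 0 0 0 | 0.094 0 0 0 0 0 0' > rows.txt && python3 drive.py rows.txt
python3 - <<'E'
from h import *
snap('wrist','w11',None,1.5); fit('w11',(.5077,-.4563),.063,.2)
go(.5077,-.4563,.02,.2)
E
```

```text
clock: 38.35
ee_pos: [0.5003, -0.2802, 0.2569]
tcp_rot: [3.141, -0.003, -0.0]
wrist_force: [0.9, -0.4, -1.6]
opening: 0.0941
grip_force: 0.0
clock: 39.1
ee_pos: [0.4701, -0.4443, 0.2538]
tcp_rot: [-3.141, -0.0, 0.167]
wrist_force: [0.3, 0.4, 0.3]
opening: 0.0941
grip_force: 0.0
w11 marks [[0.5275, -0.4522], [0.4873, -0.4604]] len 0.041 yaw 0.2 centre [ 0.5074 -0.4563] head [ 0.508  -0.4563] slot c [ 0.5083 -0.4563] yaw 0.194 TRIM -0.006
t 39.1 shift [0.0349 0.0181 0.2339] turn rz -0.032 shift if turned first [0.0343 0.0192 0.2339] q7 -0.75
```

View pics/w11.png

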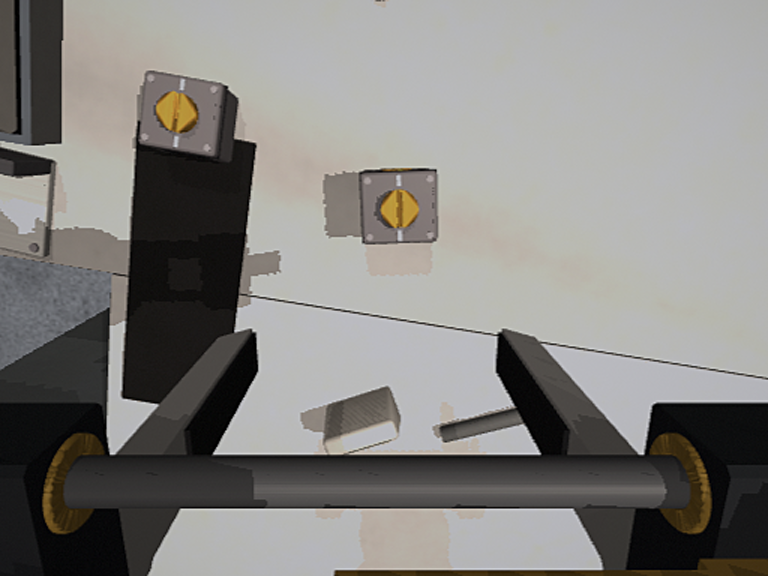

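The mid module is at (400,207), unmoved. The short module, at (180,110), looks further out on the mat than where I put it, so I'll measure it.

```bash
python3 - <<'E'
from h import *
pose=np.load('pics/w11_pose.npy')
C=np.array([(148,71),(224,84),(218,160),(141,147)])/1.5
P=ray('wrist',C,.052,pose);print(P.round(4),P.mean(0).round(4))
fit('w11',P.mean(0)[:2],.052,0.)
print('mat corners',ray('wrist',np.array([(255,143),(137,122),(123,397)])/1.5,.004,pose).round(3))
# top-cam prior for mat
E
```

```text
[[ 0.5728 -0.2617  0.052 ]
 [ 0.5731 -0.3164  0.052 ]
 [ 0.519  -0.3165  0.052 ]
 [ 0.5189 -0.259   0.052 ]] [ 0.546  -0.2884  0.052 ]
w11 marks [[0.5681, -0.2861], [0.527, -0.284]] len 0.0412 yaw -0.05 centre [ 0.5476 -0.285 ] head [ 0.5489 -0.2859] slot c [ 0.5423 -0.2857] yaw -0.118 TRIM -0.068
mat corners [[ 0.535 -0.331  0.004]
 [ 0.535 -0.233  0.004]
 [ 0.279 -0.23   0.004]]
```

The short module has been knocked about 46 mm in +x and now hangs over the mat's edge. I'll take a closer look and put it back.

```bash
echo '0.094 0 0 0 0 0 3.4 | 0.094 0.16 -0.848 0 0 0 0 | 0.094 0.16 -0.848 0 0 0 0 | 0.094 0.16 -0.832 0 0 0 0 | 0.094 0 0 0 0 0 0 | 0.094 0 0 0 0 0 0' > rows.txt && python3 drive.py rows.txt
python3 - <<'E'
from h import *
snap('wrist','w12')
for t in(.048,.050,.052): fit('w12',(.546,-.287),t,-.04)
save(np.load('pics/w12.npy'),'w12',(190,20,340,150),5)
E
```

```text
clock: 39.9
ee_pos: [0.5, -0.2869, 0.2541]
tcp_rot: [3.141, -0.0, -0.001]
wrist_force: [0.9, -0.1, 1.0]
opening: 0.0943
grip_force: 0.0
w12 marks [[0.5684, -0.2848], [0.5267, -0.2846]] len 0.0417 yaw -0.003 centre [ 0.5476 -0.2847] head [ 0.5485 -0.2848] slot c [ 0.5472 -0.2853] yaw -0.102 TRIM -0.099
w12 marks [[0.5684, -0.2848], [0.5269, -0.2847]] len 0.0416 yaw -0.003 centre [ 0.5477 -0.2847] head [ 0.5487 -0.2848] slot c [ 0.5475 -0.2853] yaw -0.101 TRIM -0.098
w12 marks [[0.5685, -0.2848], [0.527, -0.2847]] len 0.0415 yaw -0.003 centre [ 0.5477 -0.2847] head [ 0.5488 -0.2848] slot c [ 0.5475 -0.2853] yaw -0.103 TRIM -0.099
```

View pics/w12.png

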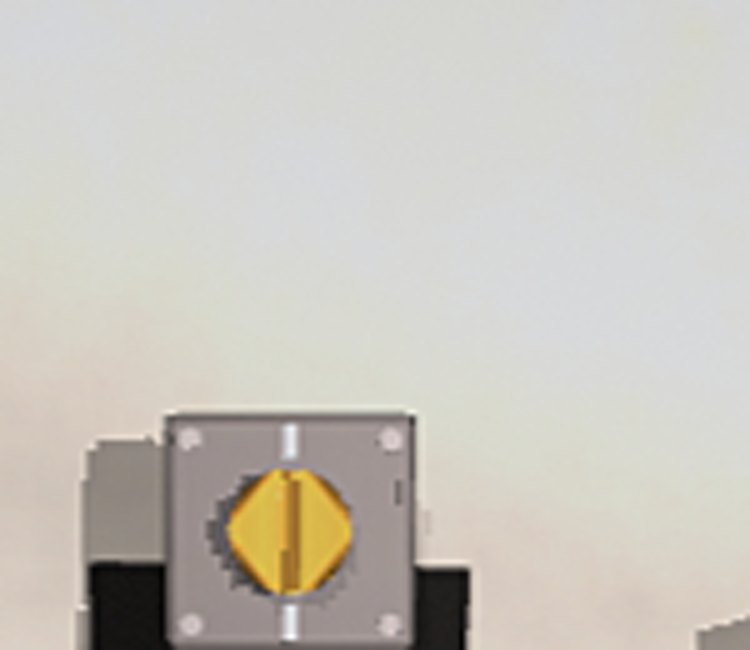

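The short module sits at crop (290,530), over the mat's far edge with its yaw near 0. Its slot (290,480 to 290,590) is still in line with the marks. I'll regrasp it and place it further in.

To row units: 0.047 m is 0.752, 0.06 m is 0.96.

```bash
echo '0.094 0.752 -0.032 0.32 0 0 0 | 0.094 0 0 0.96 0 0 0 | 0.094 0 0 0.96 0 0 0 | 0.094 0 0 0.96 0 0 0 | 0.094 0 0 0.48 0 0 0 | 0.094 0 0 0.16 0 0 0 | 0.094 0 0 0 0 0 0 | 0 0 0 0 0 0 0 | 0 0 0 0 0 0 0 | 0 0 0 0 0 0 0 | 0 0 0 0 0 0 0 | 0 0 0 0 0 0 0' > rows.txt && python3 drive.py rows.txt
echo '0 0 0 -0.48 0 0 0 | 0 -0.48 -0.032 0 0 0 0 | 0 -0.512 -0.032 0 0 0 0 | 0 0 0 0 0 0 0 | 0 0 0 0.4 0 0 0 | 0 0 0 0 0 0 0 | 0 0 0 0 0 0 0' > rows.txt && python3 drive.py rows.txt
```

```text
clock: 41.45
ee_pos: [0.5471, -0.2849, 0.0141]
tcp_rot: [-3.141, -0.0, -0.0]
wrist_force: [-0.7, 2.0, 6.0]
opening: 0.0579
grip_force: 30.0
clock: 42.32
ee_pos: [0.4851, -0.2808, 0.0189]
tcp_rot: [-3.141, 0.0, 0.0]
wrist_force: [0.2, -0.5, -5.6]
opening: 0.0577
grip_force: 30.0
```

To row units: 0.0015 m is 0.024.

```bash
echo '0 0 0 0.024 0 0 0 | 0 0 0 0 0 0 0 | 0 0 0 0 0 0 0' > rows.txt && python3 drive.py rows.txt
echo '0 0 0 0.016 0 0 0 | 0 0 0 0 0 0 0 | 0 0 0 0 0 0 0' > rows.txt && python3 drive.py rows.txt
echo '0 0 0 0.016 0 0 0 | 0 0 0 0 0 0 0 | 0 0 0 0 0 0 0' > rows.txt && python3 drive.py rows.txt
```

```text
clock: 42.7
ee_pos: [0.4849, -0.281, 0.0174]
tcp_rot: [-3.142, -0.0, -0.0]
wrist_force: [0.3, 0.2, -5.4]
opening: 0.0579
grip_force: 30.0
clock: 43.08
ee_pos: [0.485, -0.2811, 0.0164]
tcp_rot: [3.142, -0.0, -0.0]
wrist_force: [0.2, 0.5, -0.2]
opening: 0.0581
grip_force: 30.0
clock: 43.45
ee_pos: [0.485, -0.2811, 0.016]
tcp_rot: [3.141, -0.0, -0.0]
wrist_force: [-4.6, 2.9, 14.5]
opening: 0.0579
grip_force: 30.0
```

To row units: -0.0005 m is -0.008, -0.06 m is -0.96.

```bash
echo '0 0 0 -0.008 0 0 0 | 0 0 0 0 0 0 0 | 0.09 0 0 0 0 0 0 | 0.09 0 0 0 0 0 0 | 0.09 0 0 0 0 0 0 | 0.094 0 0 0 0 0 0 | 0.094 0 0 -0.48 0 0 0 | 0.094 0 0 -0.8 0 0 0 | 0.094 0 0 -0.96 0 0 0 | 0.094 0 0 -0.96 0 0 0 | 0.094 0 0 -0.64 0 0 0 | 0.094 0 0 0 0 0 0' > rows.txt && python3 drive.py rows.txt
echo '0.094 -0.08 0.88 0 0 0 0 | 0.094 -0.08 0.88 0 0 0 0 | 0.094 -0.08 0.88 0 0 0 0 | 0.094 0 0 0 0 0 -2 | 0.094 0 0 0 0 0 -2 | 0.094 0 0 0 0 0 0 | 0.094 0 0 0 0 0 0' > rows.txt && python3 drive.py rows.txt
python3 - <<'E'
from h import *
snap('wrist','w13'); fit('w13',(.5075,-.4563),.063,.2); fit('w13',(.485,-.281),.052,0)
go(.5075,-.4563,.02,.2)
E
```

```text
clock: 44.95
ee_pos: [0.4862, -0.2817, 0.259]
tcp_rot: [3.139, -0.005, -0.0]
wrist_force: [0.1, 0.4, -0.1]
opening: 0.0939
grip_force: 0.0
clock: 45.82
ee_pos: [0.4697, -0.4458, 0.2551]
tcp_rot: [-3.141, 0.001, 0.197]
wrist_force: [-0.0, 0.2, -0.6]
opening: 0.0939
grip_force: 0.0
w13 marks [[0.5277, -0.4523], [0.4876, -0.4604]] len 0.0409 yaw 0.2 centre [ 0.5076 -0.4563] head [ 0.5081 -0.4562] slot c [ 0.5077 -0.4566] yaw 0.215 TRIM 0.015
w13 marks [[0.5033, -0.2823], [0.4617, -0.2823]] len 0.0416 yaw 0.0 centre [ 0.4825 -0.2823] head [ 0.4823 -0.2831] slot c [ 0.4808 -0.2837] yaw -0.053 TRIM -0.054
t 45.9 shift [0.035  0.0178 0.2353] turn rz -0.002 shift if turned first [0.0349 0.0179 0.2353] q7 -0.72
```

To row units: 0.025 m is 0.4, 0.06 m is 0.96.

```bash
echo '0.094 0.56 0.2848 0.48 0 0 0 | 0.094 0 0 0.96 0 0 0 | 0.094 0 0 0.96 0 0 0 | 0.094 0 0 0.96 0 0 0 | 0.094 0 0 0.4 0 0 0 | 0.094 0 0 0.128 0 0 0 | 0.094 0 0 0 0 0 0 | 0 0 0 0 0 0 0 | 0 0 0 0 0 0 0 | 0 0 0 0 0 0 0 | 0 0 0 0 0 0 0' > rows.txt && python3 drive.py rows.txt
echo '0 0 0 0 0 0 0 | 0 0 0 -0.48 0 0 0 | 0 0 0 -0.8 0 0 0 | 0 0 0 -0.8 0 0 0 | 0 0 0 0 0 0 2.6 | 0 0 0 0 0 0 2.9 | 0 0 0 0 0 0 0' > rows.txt && python3 drive.py rows.txt
python3 -c "
from h import *
go(.439,-.1174,.14,-.075)"
```

```text
clock: 47.25
ee_pos: [0.5078, -0.4564, 0.013]
tcp_rot: [-3.141, -0.0, 0.2]
wrist_force: [0.0, -3.3, 6.3]
opening: 0.0581
grip_force: 29.9
clock: 48.12
ee_pos: [0.5073, -0.4562, 0.1421]
tcp_rot: [-3.141, 0.001, -0.074]
wrist_force: [0.7, 0.1, -5.4]
opening: 0.0579
grip_force: 30.0
t 48.1 shift [-0.0933 -0.3328  0.0024] turn rz 0.001 shift if turned first [-0.0935 -0.3327  0.0024] q7 -0.99
```

```bash
echo '0 -0.32 -0.888 0 0 0 0 | 0 -0.32 -0.888 0 0 0 0 | 0 -0.32 -0.888 0 0 0 0 | 0 -0.32 -0.888 0 0 0 0 | 0 -0.2128 -0.888 0 0 0 0 | 0 0 -0.888 0 0 0 0 | 0 0 0 0 0 0 0 | 0 0 0 0.8 0 0 0 | 0 0 0 0.72 0 0 0 | 0 0 0 0.288 0 0 0 | 0 0 0 0 0 0 0 | 0 0 0 0 0 0 0' > rows.txt && python3 drive.py rows.txt
python3 -c "
from h import *
go(.439,-.1174,.0235,-.075)"
```

```text
clock: 49.62
ee_pos: [0.4402, -0.1178, 0.0305]
tcp_rot: [3.141, -0.001, -0.074]
wrist_force: [0.4, -0.2, -5.3]
opening: 0.0576
grip_force: 30.0
t 49.6 shift [-0.0012 -0.0003  0.007 ] turn rz 0.001 shift if turned first [-0.0012 -0.0003  0.007 ] q7 -1.58
```

To row units: 0.004 m is 0.064, 0.002 m is 0.032.

```bash
echo '0 -0.016 0 0.064 0 0 0 | 0 0 0 0.032 0 0 0 | 0 0 0 0 0 0 0 | 0 0 0 0 0 0 0' > rows.txt && python3 drive.py rows.txt
echo '0 0 0 0.016 0 0 0 | 0 0 0 0 0 0 0 | 0 0 0 0 0 0 0' > rows.txt && python3 drive.py rows.txt
echo '0 0 0 0.0096 0 0 0 | 0 0 0 0 0 0 0 | 0 0 0 0 0 0 0' > rows.txt && python3 drive.py rows.txt
```

```text
clock: 50.12
ee_pos: [0.4388, -0.1173, 0.0239]
tcp_rot: [-3.142, -0.0, -0.075]
wrist_force: [-0.5, -1.3, -5.4]
opening: 0.0578
grip_force: 30.0
clock: 50.5
ee_pos: [0.4389, -0.1174, 0.0229]
tcp_rot: [-3.142, -0.0, -0.075]
wrist_force: [-1.5, -0.2, 3.1]
opening: 0.0579
grip_force: 30.0
clock: 50.88
ee_pos: [0.4389, -0.1174, 0.0229]
tcp_rot: [3.142, -0.001, -0.075]
wrist_force: [-6.8, 1.9, 22.0]
opening: 0.0578
grip_force: 30.0
```

Contact at 0.0229. I'll ease back up a little and push home, which was at x ≈ 0.460 for the short module.

To row units: 0.004 m is 0.064, 0.003 m is 0.048.

```bash
echo '0 0 0 -0.0112 0 0 0 | 0 0.064 0 0 0 0 0 | 0 0.064 0 0 0 0 0 | 0 0.064 0 0 0 0 0 | 0 0.064 0 0 0 0 0 | 0 0.048 0 0 0 0 0 | 0 0 0 0 0 0 0 | 0 0 0 0 0 0 0' > rows.txt && python3 drive.py rows.txt
echo '0 0.024 0 0 0 0 0 | 0 0 0 0 0 0 0 | 0 0 0 0 0 0 0' > rows.txt && python3 drive.py rows.txt
```

```text
clock: 51.88
ee_pos: [0.4548, -0.1188, 0.0229]
tcp_rot: [3.141, 0.005, -0.076]
wrist_force: [-20.4, 2.2, 29.3]
opening: 0.0578
grip_force: 30.0
clock: 52.25
ee_pos: [0.456, -0.1189, 0.0229]
tcp_rot: [3.141, 0.006, -0.076]
wrist_force: [-22.5, 2.4, 30.2]
opening: 0.0577
grip_force: 30.0
```

```bash
echo '0 0 0 -0.016 0 0 0 | 0 0 0 0 0 0 0 | 0 0 0 0 0 0 0' > rows.txt && python3 drive.py rows.txt
echo '0 0.024 0 0 0 0 0 | 0 0 0 0 0 0 0 | 0 0 0 0 0 0 0' > rows.txt && python3 drive.py rows.txt
```

```text
clock: 52.62
ee_pos: [0.4573, -0.1189, 0.0231]
tcp_rot: [-3.142, 0.003, -0.076]
wrist_force: [-6.1, -0.1, -2.1]
opening: 0.0578
grip_force: 30.0
clock: 53.0
ee_pos: [0.4575, -0.1189, 0.0229]
tcp_rot: [-3.142, 0.006, -0.076]
wrist_force: [-13.3, 0.7, 3.2]
opening: 0.0577
grip_force: 30.0
```

```bash
echo '0 0.008 0 -0.0064 0 0 0 | 0 0 0 0 0 0 0 | 0 0 0 0 0 0 0' > rows.txt && python3 drive.py rows.txt
echo '0 0.0128 0 -0.0032 0 0 0 | 0 0 0 0 0 0 0 | 0 0 0 0 0 0 0' > rows.txt && python3 drive.py rows.txt
python3 - <<'E'
from h import *
snap('wrist','w14'); pose=np.load('pics/w14_pose.npy')
print(proj('wrist',[(.457,-.119,.081),(.485,-.121,.053),(.484,-.121,.073)],pose))
fit('w14',(.457,-.119),.073,-.075)
E
```

```text
clock: 53.38
ee_pos: [0.4575, -0.1189, 0.023]
tcp_rot: [-3.141, 0.007, -0.076]
wrist_force: [-13.8, 0.1, -1.8]
opening: 0.0576
grip_force: 30.0
clock: 53.75
ee_pos: [0.4575, -0.1189, 0.023]
tcp_rot: [-3.141, 0.008, -0.076]
wrist_force: [-16.9, 1.0, -0.2]
opening: 0.0575
grip_force: 30.0
[[247.55116105 290.59378975]
 [247.71106656 205.57631615]
 [247.44264382 222.88797386]]
w14 marks [[0.4791, -0.1219], [0.4334, -0.1209]] len 0.0456 yaw -0.02 centre [ 0.4563 -0.1214] head [ 0.4613 -0.1205] slot c [ 0.4603 -0.12  ] yaw 0.222 TRIM 0.243
```

```bash
echo '0 0 0 0 0 0 0 | 0 0 0 0 0 0 0 | 0 0 0 0 0 0 0 | 0 0 0 0 0 0 0 | 0 0 0 0 0 0 0 | 0 0 0 0 0 0 0 | 0 0 0 0 0 0 0 | 0 0 0 0 0 0 0 | 0 0 0 0 0 0 0 | 0 0 0 0 0 0 0 | 0 0 0 0 0 0 0 | 0 0 0 0 0 0 0' > rows.txt && python3 drive.py rows.txt
echo '0 0 0 0 0 0 0 | 0 0 0 0 0 0 0 | 0 0 0 0 0 0 0 | 0 0 0 0 0 0 0 | 0 0 0 0 0 0 0 | 0 0 0 0 0 0 0 | 0 0 0 0 0 0 0 | 0 0 0 0 0 0 0 | 0 0 0 0 0 0 0 | 0 0 0 0 0 0 0 | 0 0 0 0 0 0 0 | 0 0 0 0 0 0 0' > rows.txt && python3 drive.py rows.txt
python3 - <<'E'
from h import *
# gap check: profile along the module axis just beside the screw, over top front edge and wall top
im=np.load('pics/w14.npy'); print([tuple(int(c) for c in im[v,215]) for v in range(185,232,2)])
snap('side','s2'); s=np.load('pics/s2.npy'); P=proj('side',[(.472,-.12,.035),(.485,-.12,.035),(.46,-.09,.05)]);print(P)
im=np.load('pics/side1.npy')
br=lambda a:((a[...,0].astype(int)-a[...,2])>70)[200:250,255:305].sum()
print('brass px near jig before/now',br(im),br(s))
E
```

```text
clock: 55.3
ee_pos: [0.4575, -0.1189, 0.023]
tcp_rot: [-3.141, 0.008, -0.076]
wrist_force: [-17.8, 2.1, -0.6]
opening: 0.0576
grip_force: 30.0
clock: 56.8
ee_pos: [0.4575, -0.1189, 0.023]
tcp_rot: [-3.141, 0.008, -0.076]
wrist_force: [-17.7, 0.8, -0.8]
opening: 0.0581
grip_force: 30.0
[(104, 100, 101), (104, 101, 99), (103, 96, 98), (103, 96, 97), (104, 98, 97), (105, 99, 98), (105, 99, 99), (101, 97, 98), (106, 99, 99), (104, 100, 101), (78, 74, 74), (77, 70, 71), (79, 73, 73), (71, 66, 65), (9, 8, 10), (80, 73, 73), (78, 71, 71), (85, 78, 77), (119, 111, 108), (147, 135, 133), (159, 147, 145), (169, 156, 154), (169, 157, 155), (169, 157, 155)]
[[278.87295309 223.21499401]
 [274.30435396 222.87292255]
 [282.50831841 227.20140639]]
brass px near jig before/now 4 0
```

The rows are not in the units I measure in: shifts go in shares of 62.5 mm and turns go in units of 0.05 rad. I convert before sending: -0.05 m is -0.8, -0.04 m is -0.64, -0.075 rad is -1.5.

```bash
echo '0 -0.08 0 -0.008 0 0 0 | 0 -0.16 0 0 0 0 0 | 0 -0.112 0 0 0 0 0 | 0 0 0 -0.64 0 0 0 | 0 0 0 -0.8 0 0 0 | 0 0 0 -0.32 0 0 0 | 0 0 0 0 0 0 -1.5 | 0 0 0 0 0 0 0 | 0 0 0 0 0 0 0' > rows.txt && python3 drive.py rows.txt
python3 -c "
from h import *
go(.395,-.281,.019,0)"
```

```text
clock: 57.98
ee_pos: [0.4399, -0.1175, 0.1348]
tcp_rot: [-3.141, 0.0, -0.002]
wrist_force: [1.0, -0.7, -5.3]
opening: 0.058
grip_force: 30.0
t 58.0 shift [-0.0445  0.1636  0.1157] turn rz -0.002 shift if turned first [-0.0449  0.1635  0.1157] q7 -1.48
```

To row units: 0.055 m is 0.88, 0.0535 m is 0.856.

```bash
echo '0 -0.24 0.88 0 0 0 0 | 0 -0.24 0.88 0 0 0 0 | 0 -0.2368 0.856 0 0 0 0 | 0 0 0 0 0 0 0 | 0 0 0 0.8 0 0 0 | 0 0 0 0.72 0 0 0 | 0 0 0 0.312 0 0 0 | 0 0 0 0 0 0 0 | 0 0 0 0 0 0 0' > rows.txt && python3 drive.py rows.txt
echo '0 0 0 0.016 0 0 0 | 0 0 0 0 0 0 0 | 0 0 0 0 0 0 0' > rows.txt && python3 drive.py rows.txt
echo '0 0 0 0.016 0 0 0 | 0 0 0 0 0 0 0 | 0 0 0 0 0 0 0' > rows.txt && python3 drive.py rows.txt
```

```text
clock: 59.1
ee_pos: [0.3956, -0.2809, 0.0211]
tcp_rot: [3.141, -0.001, -0.0]
wrist_force: [0.4, -0.5, -5.3]
opening: 0.0581
grip_force: 30.0
clock: 59.48
ee_pos: [0.3953, -0.281, 0.0198]
tcp_rot: [3.141, -0.001, -0.0]
wrist_force: [0.0, -0.8, -5.8]
opening: 0.0581
grip_force: 30.0
clock: 59.85
ee_pos: [0.3951, -0.2809, 0.0184]
tcp_rot: [-3.141, 0.0, -0.0]
wrist_force: [-0.3, 0.4, -5.3]
opening: 0.0578
grip_force: 30.0
```

To row units: 0.001 m is 0.016.

```bash
echo '0 0 0 0.016 0 0 0 | 0 0 0 0 0 0 0 | 0 0 0 0 0 0 0' > rows.txt && python3 drive.py rows.txt
echo '0 0 0 0.0096 0 0 0 | 0 0 0 0 0 0 0 | 0.09 0 0 0 0 0 0 | 0.09 0 0 0 0 0 0 | 0.09 0 0 0 0 0 0 | 0.094 0 0 0 0 0 0 | 0.094 0 0 -0.48 0 0 0 | 0.094 0 0 -0.8 0 0 0 | 0.094 0 0 -0.96 0 0 0 | 0.094 0 0 -0.96 0 0 0 | 0.094 0 0 -0.96 0 0 0 | 0.094 0 0 0 0 0 0' > rows.txt && python3 drive.py rows.txt
python3 - <<'E'
from h import *
snap('wrist','w15'); fit('w15',(.395,-.281),.067,0); fit('w15',(.484,-.282),.052,0)
E
```

```text
clock: 60.22
ee_pos: [0.3951, -0.2809, 0.0174]
tcp_rot: [-3.142, 0.0, -0.0]
wrist_force: [0.0, -0.6, -5.1]
opening: 0.058
grip_force: 30.0
clock: 61.72
ee_pos: [0.3968, -0.2819, 0.2813]
tcp_rot: [3.138, -0.007, -0.0]
wrist_force: [0.6, -0.3, -1.3]
opening: 0.0937
grip_force: 0.0
w15 marks [[0.415, -0.2823], [0.374, -0.2822]] len 0.0411 yaw -0.002 centre [ 0.3945 -0.2822] head [ 0.3955 -0.2823] slot c [ 0.3961 -0.2832] yaw -0.025 TRIM -0.023
w15 marks [[0.5027, -0.2824], [0.461, -0.2826]] len 0.0417 yaw 0.004 centre [ 0.4819 -0.2825] head [ 0.4815 -0.2825] slot c [ 0.4814 -0.2825] yaw -0.005 TRIM -0.009
```

```bash
echo '0.094 0 0 0 0 0 0 | 0.094 0 0 0 0 0 0 | 0.094 0 0 0 0 0 0 | 0.094 0 0 0 0 0 0' > rows.txt && python3 drive.py rows.txt; python3 -c "
from h import *
snap('wrist','w16');fit('w16',(.3945,-.282),.067,0);fit('w16',(.482,-.2825),.052,0)
print(manip.sign_off())"
```

```text
clock: 62.28
ee_pos: [0.395, -0.2809, 0.2764]
tcp_rot: [-3.141, 0.001, -0.0]
wrist_force: [-0.7, -0.2, 0.1]
opening: 0.0944
grip_force: 0.0
w16 marks [[0.4153, -0.2822], [0.3742, -0.2822]] len 0.0411 yaw -0.0 centre [ 0.3947 -0.2822] head [ 0.3955 -0.2824] slot c [ 0.3956 -0.2835] yaw -0.01 TRIM -0.01
w16 marks [[0.5021, -0.2825], [0.4611, -0.2825]] len 0.041 yaw 0.0 centre [ 0.4816 -0.2825] head [ 0.4816 -0.2826] slot c [ 0.4817 -0.2821] yaw -0.0 TRIM -0.0
the job is handed in; nothing more can be done
None
```

I handed the job in at 62 s: both modules present (short and mid) are trimmed to within about 0.01 rad and the tool is back in its stand; each was pressed home and held over 2 s, short first (judged from arm force and position, since I couldn't read the plunger), and both stand on the mat, the short one re-placed after it was knocked off the mat's edge.

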